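# Rebuild the magnifier stand's column

### The arm

A 6-joint arm with a two-finger parallel gripper is mounted at the origin on the work surface. World frame = base frame: x ahead of the robot, y to its left, z up, the work surface at z = 0. Lengths are in m, angles in rad, forces in N, time in s.
With the tool pointing down it reaches from about 0.325 to 0.775 m from the base axis. Payload 9.3 kg.
Tool frame: the origin (TCP) lies at the very end of the fingers, on their centre line; the grasp point (between the pads) lies 19 mm behind it; y points along the fingers, x is the direction in which the jaws open and shut, and the axes are right-handed (so a half turn about y gives the same grasp; the last joint's range is limited). The gripper opens to 85 mm and grips with 20 to 120 N. Pads are 22 mm wide; open, the fingers measure 114 mm over their backs; the gripper's body (76 mm by 85 mm) begins 54 mm behind the grasp point. The pads swing forward as they close: fully open they stand 13 mm farther back than shut.
Start: joints at [1.073, 0.259, 0.021, 1.334, 0, 1.418], TCP at [0.186, 0.518, 0.231] pointing down, gripper open.
Joint ranges: [-3.04, 3.04], [-0.91, 1.82], [-1.04, 1.36], [-1.92, 1.95], [-1.52, 1.45], [-3.14, 3.14]. Speed limits (rad/s): [2.22, 2.22, 2.79, 3.14, 3.14, 3.14].

### API

Orientations are given as a 3x3 rotation matrix whose columns are the frame's x, y, z axes.
In Python, from plant import status, optics, close_job gives the robot as it stands.
- The arm moves only by the shell command python3 -m handwheel 'ROWS' [FORCE]. ROWS is JSON, a list of rows, each a list of 3 entries, a list of its own where there are three numbers: the opening, from 0 (shut) to 1 (fully open), then the shift along the world's x, y, z in mm, then the turn about the world's z in degrees. In form: [[jaw, [tx, ty, tz], spin], ...]. A call has 1 to 5 rows; each row is the pose to reach, as a shift and turn from the pose commanded when the call began; what a row does not reach only later rows make up. A row lasts 1/12 s, in which the tool goes at most 41.7 mm and 7.16 degrees, less where a joint would pass 70% of its speed; a pose out of reach is approached as far as the arm can. A call with a gripper value outside its range is refused whole. The fingers move at their own pace and stop on an object; FORCE is the grip in N (left out, the last holds). Time passes only in rows, so rows that repeat a pose let the fingers close. It gives the time, the measured TCP pose, the force and the opening at its end, in the units of the state.
- status.sense(): the state, without advancing time (a new reading comes with each control period).
- optics.capture(name): name is "side" or "top"; returns a dict with "img" (480x640x3 uint8, red, green, blue), "camera_matrix" (3x3 intrinsics, pixels), "k1" (the pictures are not rectified: a ray, as slopes to the right and down, at radius r is drawn at 1 + k1 r^2 times it, then the intrinsics apply), "R" (3x3) and "t" (3): a world point X has camera coordinates R X + t. Camera axes: x right, y down, z forward; pixel columns grow to the right and rows downward; lengths in m; the calibration is good to about 2 mm. A picture is of the moment at which its call begins. There is no depth.
- close_job(): hands the job in, once; it reports no verdict.
The state is a dict: "time": time; "q": joint angles; "joint_velocities": joint speeds; "tau": joint torques, N m; "tool_pos": TCP position; "ee_rot": TCP orientation; "contact_force": force on the tool from outside, world axes, zero at the start; "moment": the same for the moment, N m; "grip_width": finger opening in m.
Only numpy, scipy, OpenCV 4.12 (cv2) and the standard library are available. Lean on these libraries where they do the work, as an engineer would, in place of code of your own. Each camera call takes 0.05 s, during which the arm holds its last target. There are 200 camera calls.

### The job

Rebuild the column of the magnifier stand: first lower the thick weight ring down the post until it is fully home on the base, then lower the thin collar down the post until it sits flat on the weight ring. Next take the long sleeve from its sloping cradle, stand it upright on the bare bench and let go of it; then take it afresh and lower it onto the post until it sits flat on the collar. Lower the parts rather than dropping them, and leave the beaker, the jar and the slide box where they are.

Things in the scene. Friction and masses are not known exactly. Their poses are not given: they have to be found in the camera images.
- stand: Fixed magnifier stand: grey round base disc, 120 mm diameter and 12 mm thick, with an upright steel post in its centre, 24 mm diameter, its top 94 mm above the bench (82 mm above the base's top); the last 8 mm taper to 14 mm diameter. Origin: centre of the underside of the base, on the bench; z up along the post. Its place varies.
- seat (a point): Point on the post's axis at the height of the base's top face, 12 mm above the bench, where the weight ring's underside must come to rest.
- weight_ring: Loose plain steel ring lying flat, the thicker and wider of the two: 68 mm outer diameter, 28 mm bore, 40 mm tall, 0.3 to 0.5 kg. Origin: its centre, 20 mm above its underside; z along its axis. Once home, the post stands 42 mm above its top, between the fingers: hold it by its upper part. It and the collar may start in either of two places left of the stand (+y).
- collar: Loose plain steel collar lying flat on the bench, the thinner and narrower ring: 60 mm outer diameter, 28 mm bore, 20 mm tall, 0.12 to 0.2 kg. Origin: its centre, 10 mm above its underside; z along its axis. When home on the weight ring, the post stands 22 mm above its top.
- cradle: Fixed white cradle right of the stand (-y), up to 65 mm tall: base 120 x 60 x 8 mm and a sloping V trough, 44 mm wide, under the lower 65 mm of the sleeve, holding it 35 degrees above level against a stop at its low end; the sleeve's sides are free. Origin: underside, below the sleeve's centre; +x points level to where the sleeve rises, roughly away from the robot (yaw -0.7 to 0).
- sleeve: Loose aluminium sleeve (plain tube), 100 mm long, 48 mm outer diameter, 28 mm bore right through, both ends alike and square, 0.17 to 0.27 kg. Origin: its centre, halfway along its axis, 66 mm above the bench while in the cradle; its z runs along its axis, towards the raised end at the start. The bench around x 0.635 m, y -0.19 m is always bare, a free place to stand it.
- beaker: Bystander: clear beaker, 72 mm diameter, 100 mm tall, beyond the stand. Origin: centre of its underside.
- specimen_jar: Bystander: amber specimen jar, 64 mm diameter, 90 mm tall, beyond the stand. Origin: centre of its underside.
- slide_box: Bystander: closed grey slide box, 60 x 110 x 32 mm, between the robot and the stand. Origin: centre of its underside.

How it is judged:
By the outcome, as a careful person would: the job done as asked, in the order asked, and still so for the second after the job is handed in, with the robot touching nothing.
It also fails if it takes over 72 s, if anything falls off the work surface, if the arm or the gripper's body presses on something with over 40 N, if the wrist force passes 120 N, or if a joint passes its speed limit or range.

## Working session

There is one attempt and no reset: what is moved stays moved. The work goes in short steps, Python scripts to look and compute and a shell command to move; the robot and the scene stay as the last step left them, time stands still between calls to the robot, and variables do not carry over. Pictures are saved under pics/ and viewed, about 8 in all and at most 12, crops included, and the job is handed in when it is done.

```bash
ls; mkdir -p pics; python3 - <<'E'
from plant import status, optics
import cv2,json
for n in ("side","top"):
    c=optics.capture(n); cv2.imwrite(f"pics/{n}0.png",c["img"][:,:,::-1])
    print(n,c["camera_matrix"],c["k1"],c["R"],c["t"])
s=status.sense();print(s)
E
```

```text
pics
side [[477.766191     0.         322.66072019]
 [  0.         477.766191   245.29163566]
 [  0.           0.           1.        ]] -0.013572876207375852 [[ 0.86545541 -0.50096071  0.00503038]
 [-0.30549483 -0.53567515 -0.78722617]
 [ 0.39706403  0.67977239 -0.61664387]] [-0.51116298  0.24017025  0.58521169]
top [[553.63265882   0.         312.36986676]
 [  0.         553.63265882 235.6536572 ]
 [  0.           0.           1.        ]] -0.16922784086304193 [[-0.01139274 -0.99931066 -0.03533297]
 [-0.98212499  0.01782222 -0.18738428]
 [ 0.18788482  0.03256657 -0.98165101]] [0.01351522 0.59277466 0.88192485]
{'time': 0.1, 'q': array([1.07341817e+00, 2.59156814e-01, 2.08427940e-02, 1.33366932e+00,
       1.96776900e-05, 1.41819158e+00]), 'joint_velocities': array([-0.0003227 , -0.00208525,  0.00177102, -0.00019909, -0.00141199,
       -0.00012043]), 'tau': array([ 3.99018842e-03, -5.56694770e+01,  3.45073593e+01,  1.15328326e-02,
       -2.27331852e-04, -4.04293132e-06]), 'tool_pos': array([0.18577929, 0.51742511, 0.23071726]), 'ee_rot': array([[ 3.37983100e-01, -5.83644153e-04, -9.41151998e-01],
       [ 9.41151451e-01, -1.03380072e-03,  3.37983545e-01],
       [-1.17022573e-03, -9.99999295e-01,  1.99890369e-04]]), 'contact_force': array([0.599228  , 0.48861337, 0.24505782]), 'moment': array([0.02461823, 0.00886552, 0.01617516]), 'grip_width': 0.08535921981305288}
```

View pics/top0.png

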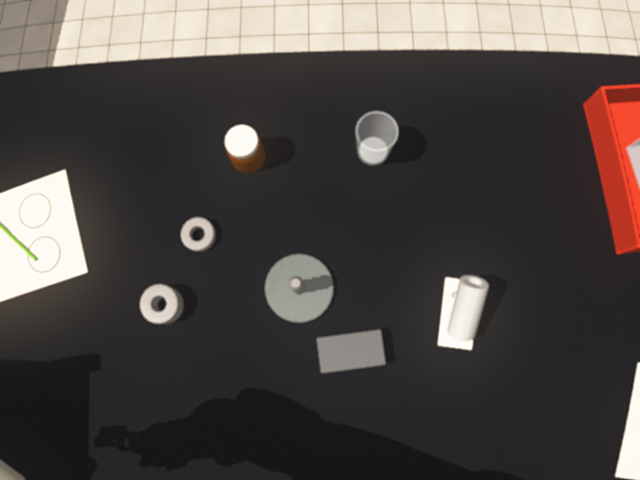

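View pics/side0.png

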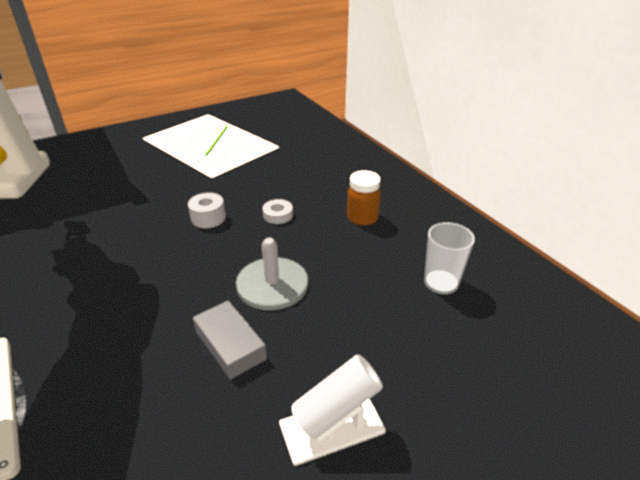

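The top picture shows the ring at (161,304), collar (198,234), post top (296,284), sleeve (468,308). The side picture shows the ring at (207,210), collar (278,211), post top (269,241), sleeve (337,397). I'll enlarge the parts with model fits drawn over them.

```bash
cat > h.py <<'E'
import numpy as np, cv2
from plant import status, optics
from scipy.optimize import minimize, least_squares
def proj(c,X):
    p=np.atleast_2d(X)@c["R"].T+c["t"]; s=p[:,:2]/p[:,2:]
    s=s*(1+c["k1"]*(s**2).sum(1,keepdims=True)); K=c["camera_matrix"]
    return s*[K[0,0],K[1,1]]+K[:2,2]
def ray(c,uv):
    K=c["camera_matrix"]; D=np.array([c["k1"],0,0,0.])
    s=cv2.undistortPoints(np.array([[uv]],float),K,D)[0,0]
    d=c["R"].T@np.array([*s,1]); return -c["R"].T@c["t"], d/np.linalg.norm(d)
def onz(c,uv,z):
    o,d=ray(c,uv); return o+d*(z-o[2])/d[2]
def cyl(p,ax,r,L,n=48):   # rim points of both ends, p centre
    ax=np.array(ax,float)/np.linalg.norm(ax); a=np.cross(ax,[1,0.1,0.2]); a/=np.linalg.norm(a); b=np.cross(ax,a)
    t=np.linspace(0,2*np.pi,n,endpoint=False)[:,None]; k=r*(np.cos(t)*a+np.sin(t)*b)
    return np.array(p)+k-ax*L/2, np.array(p)+k+ax*L/2
def draw(img,c,rings,s,o,col=(0,0,255)):
    for R in rings: cv2.polylines(img,[np.round(((proj(c,R)-o+.5)*s-.5)*8).astype(int)],True,col,1,cv2.LINE_AA,3)
def crop(c,x,y,w,h,s): return cv2.resize(np.ascontiguousarray(c["img"][y:y+h,x:x+w,::-1]),None,fx=s,fy=s,interpolation=cv2.INTER_CUBIC)
E
python3 - <<'E'
from h import *
T=optics.capture("top");S=optics.capture("side")
print("ring",onz(T,(161,301),.04),onz(S,(207,201),.04))
print("collar",onz(T,(197.5,232),.02),onz(S,(278,208),.02))
print("post",onz(T,(296,282.5),.094),onz(S,(269,239.5),.094))
print("base",onz(T,(299.5,287.5),.012),onz(S,(272.5,282),.012))
# bright-mask centroid fits
def mask(c,box):
    x,y,w,h=box; m=np.zeros((480,640),np.uint8); g=c["img"][y:y+h,x:x+w].max(2); m[y:y+h,x:x+w]=(g>60)
    n,l,st,_=cv2.connectedComponentsWithStats(m); k=1+np.argmax(st[1:,4]); m=(l==k).astype(np.uint8)
    cs,_=cv2.findContours(m,cv2.RETR_EXTERNAL,cv2.CHAIN_APPROX_NONE); return cv2.convexHull(max(cs,key=len))[:,0].astype(float)
def cen(P):
    m=cv2.moments(np.float32(P).reshape(-1,1,2)); return np.array([m["m10"],m["m01"]])/m["m00"],m["m00"]
for nm,r,L,x0,bt,bs in (("ring",.034,.04,[.5,.25],(130,275,65,60),(180,185,52,50)),("collar",.03,.02,[.6,.2],(172,208,50,50),(255,193,45,36)),("base",.06,.012,[.5,0],(255,245,90,85),(228,255,90,60))):
    Ht,Hs=cen(mask(T,bt)),cen(mask(S,bs))
    def f(x,c,H): 
        P=np.vstack(cyl([x[0],x[1],L/2],[0,0,1],r,L)); return cen(cv2.convexHull(np.float32(proj(c,P)))[:,0])
    for c,H,n in ((T,Ht,"top"),(S,Hs,"side")):
        q=least_squares(lambda x:f(x,c,H)[0]-H[0],x0,diff_step=1e-3).x; print(nm,n,q.round(4),"area",f(q,c,H)[1].round(),H[1])
cv2.imwrite("pics/c1.png",crop(S,270,340,130,130,4.6)); cv2.imwrite("pics/c2.png",crop(T,420,260,90,100,6))
a=crop(S,270,340,130,130,4.6);b=crop(T,425,265,75,95,6.2);b=cv2.resize(b,None,fx=598/b.shape[0]*.0+1,fy=1)
h=max(a.shape[0],b.shape[0]);o=np.zeros((h,a.shape[1]+b.shape[1],3),np.uint8);o[:a.shape[0],:a.shape[1]]=a;o[:b.shape[0],a.shape[1]:]=b
o=cv2.resize(o,None,fx=.74,fy=.74) if o.shape[1]>800 else o
print(a.shape,b.shape,o.shape);cv2.imwrite("pics/sl.png",o)
E
```

```text
ring [0.48573317 0.26854307 0.04      ] [0.48630565 0.27517632 0.04      ]
collar [0.61024854 0.21165547 0.02      ] [0.6092252  0.21118779 0.02      ]
post [0.5097104  0.03065344 0.094     ] [0.51243112 0.03504791 0.094     ]
base [0.50947893 0.02981837 0.012     ] [0.50887404 0.02607779 0.012     ]Traceback (most recent call last):
  File "<stdin>", line 19, in <module>
AttributeError: 'float' object has no attribute 'round'
```

```bash
cat >> h.py <<'E'
def mask(c,box,th=60):
    x,y,w,h=box; m=np.zeros((480,640),np.uint8); g=c["img"][y:y+h,x:x+w].max(2); m[y:y+h,x:x+w]=(g>th)
    n,l,st,_=cv2.connectedComponentsWithStats(m); k=1+np.argmax(st[1:,4]); m=(l==k).astype(np.uint8)
    cs,_=cv2.findContours(m,cv2.RETR_EXTERNAL,cv2.CHAIN_APPROX_NONE); return cv2.convexHull(max(cs,key=len))[:,0].astype(float)
def cen(P):
    m=cv2.moments(np.float32(P).reshape(-1,1,2)); return np.array([m["m10"],m["m01"]])/m["m00"],m["m00"]
def fitcyl(c,box,r,L,x0,z0=0):
    H=cen(mask(c,box))
    f=lambda x:cen(cv2.convexHull(np.float32(proj(c,np.vstack(cyl([x[0],x[1],z0+L/2],[0,0,1],r,L)))))[:,0])
    q=least_squares(lambda x:f(x)[0]-H[0],x0,diff_step=1e-3).x
    return q.round(4),"area model %.0f seen %.0f"%(f(q)[1],H[1])
E
python3 - <<'E'
from h import *
T=optics.capture("top");S=optics.capture("side")
for nm,r,L,x0,bt,bs in (("ring",.034,.04,[.5,.25],(130,275,65,60),(180,185,52,50)),("collar",.03,.02,[.6,.2],(172,208,50,50),(255,193,45,36)),("base",.06,.012,[.5,0],(255,245,90,85),(228,255,90,60))):
    print(nm,fitcyl(T,bt,r,L,x0),fitcyl(S,bs,r,L,x0))
a=crop(S,275,345,115,120,4);b=crop(T,428,265,70,95,4.5)
o=np.zeros((480,a.shape[1]+b.shape[1],3),np.uint8);o[:a.shape[0],:a.shape[1]]=a;o[:b.shape[0],a.shape[1]:]=b[:480]
cv2.imwrite("pics/sl.png",o)
E
```

```text
ring (array([0.4819, 0.2749]), 'area model 1392 seen 1442') (array([0.4831, 0.2782]), 'area model 1096 seen 1208')
collar (array([0.609 , 0.2143]), 'area model 939 seen 982') (array([0.6098, 0.2173]), 'area model 628 seen 710')
base (array([0.5097, 0.0319]), 'area model 3679 seen 3808') (array([0.511 , 0.0347]), 'area model 3054 seen 3230')
```

View pics/sl.png

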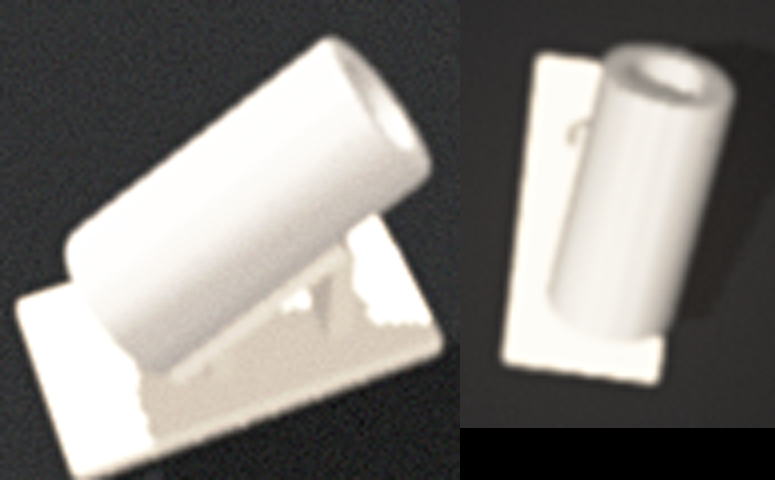

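The crop shows the sleeve on the white cradle, rising to the far side. I'll fit the sleeve pose to the edge points I read off this crop.

```bash
python3 - <<'E'
from h import *
T=optics.capture("top");S=optics.capture("side")
t=lambda P:[(428+(x-460)/4.5,265+y/4.5) for x,y in P]; s=lambda P:[(275+x/4,345+y/4) for x,y in P]
tp=t([(602,75),(575,180),(549,290),(735,97),(705,210),(673,330),(620,338),(670,44)])
sp=s([(200,133),(333,38),(68,240),(430,165),(370,210),(270,285),(160,373),(390,90),(100,325)])
def rings(q): 
    a=np.deg2rad(35); return cyl(q[:3],[np.cos(a)*np.cos(q[3]),np.cos(a)*np.sin(q[3]),np.sin(a)],.024,.1)
def res(q,cs=((T,tp),(S,sp))):
    o=[]
    for c,P in cs:
        h=cv2.convexHull(np.float32(proj(c,np.vstack(rings(q)))))
        o+=[cv2.pointPolygonTest(h,(float(u),float(v)),True) for u,v in P]
    return np.array(o+[(q[2]-.066)*500])
q=least_squares(res,[.48,-.2,.066,-.3],diff_step=1e-3); print(q.x.round(4),np.rad2deg(q.x[3]),res(q.x).round(1))
for n,c,P in(("T",T,tp),("S",S,sp)):
    print(n,least_squares(lambda z:res(z,((c,P),)),q.x,diff_step=1e-3).x.round(4))
for P in t([(503,362),(659,383),(537,54)]): print("cradle corner top",onz(T,P,.008).round(4))
for P in s([(16,300),(75,478),(442,348)]): print("side",onz(S,P,.006).round(4))
for P in ((317,339),(382,330),(386,363),(321,373)): print("box",onz(T,P,.032).round(3))
E
```

```text
[ 0.4649 -0.2487  0.0707 -0.1484] -8.50326642448429 [ 0.9  0.5  0.6 -0.5 -0.5 -0.7  1.3 -0.1  0.1  1.4  0.7  0.5  1.2  1.6
  0.8  0.3  1.5  2.3]
T [ 0.4659 -0.2513  0.0659 -0.1477]
S [ 0.4674 -0.2448  0.065  -0.1404]
cradle corner top [ 0.4047 -0.2082  0.008 ]
cradle corner top [ 0.3949 -0.2689  0.008 ]
cradle corner top [ 0.5237 -0.2268  0.008 ]
side [ 0.4077 -0.2057  0.006 ]
side [ 0.3972 -0.2664  0.006 ]
side [ 0.5149 -0.2864  0.006 ]
box [ 0.42  -0.     0.032]
box [ 0.433 -0.11   0.032]
box [ 0.378 -0.116  0.032]
box [ 0.363 -0.006  0.032]
```

```bash
python3 -m handwheel '[[1,[0,0,0],7],[1,[40,-30,0],14],[1,[75,-60,0],20],[1,[110,-90,0],20],[1,[145,-120,0],20]]' 80; python3 -m handwheel '[[1,[38,-30,0],0],[1,[76,-60,-20],0],[1,[110,-88,-50],0],[1,[143,-114,-80],0],[1,[152,-121,-100],0]]'
```

```text
time: 0.82
tool_pos: [0.3112, 0.4141, 0.2313]
ee_rot: [[-0.007, 0.0, -1.0], [1.0, 0.0, -0.007], [0.0, -1.0, -0.0]]
contact_force: [0.5, 1.4, -0.4]
grip_width: 0.0853
time: 1.23
tool_pos: [0.4544, 0.3008, 0.1439]
ee_rot: [[-0.003, 0.003, -1.0], [1.0, 0.001, -0.003], [0.001, -1.0, -0.003]]
contact_force: [0.4, 0.0, 0.4]
grip_width: 0.0856
```

```bash
python3 -m handwheel '[[1,[0,0,0],0],[1,[0,0,0],0]]'
```

```text
time: 1.4
tool_pos: [0.4525, 0.3007, 0.1421]
ee_rot: [[-0.001, -0.003, -1.0], [1.0, -0.001, -0.001], [-0.001, -1.0, 0.003]]
contact_force: [-0.1, 0.3, 0.2]
grip_width: 0.0856
```

```bash
python3 -m handwheel '[[1,[30,-24,0],0],[1,[30,-24,-30],0],[1,[30,-24,-60],0],[1,[30,-24,-82],0],[1,[30,-24,-82],0]]'; python3 - <<'E'
from h import *
T=optics.capture("top");S=optics.capture("side")
a=crop(S,150,110,110,130,3.6);b=crop(T,110,230,110,130,3.6)
cv2.imwrite("pics/g1.png",np.hstack([a,b]))
p=status.sense()["tool_pos"];print(p,proj(T,p),proj(S,p),proj(S,[.4825,.2765,.04]),proj(T,[.4825,.2765,.04]))
E
```

```text
time: 1.82
tool_pos: [0.4799, 0.2784, 0.059]
ee_rot: [[-0.005, -0.005, -1.0], [1.0, -0.002, -0.005], [-0.002, -1.0, 0.005]]
contact_force: [-0.7, -1.2, -0.2]
grip_width: 0.0853
[0.48189818 0.2791427  0.0627703 ] [[150.85820549 302.29594947]] [[202.45578733 190.75694515]] [[204.91905098 201.20271835]] [[156.51785827 302.87741159]]
```

View pics/g1.png

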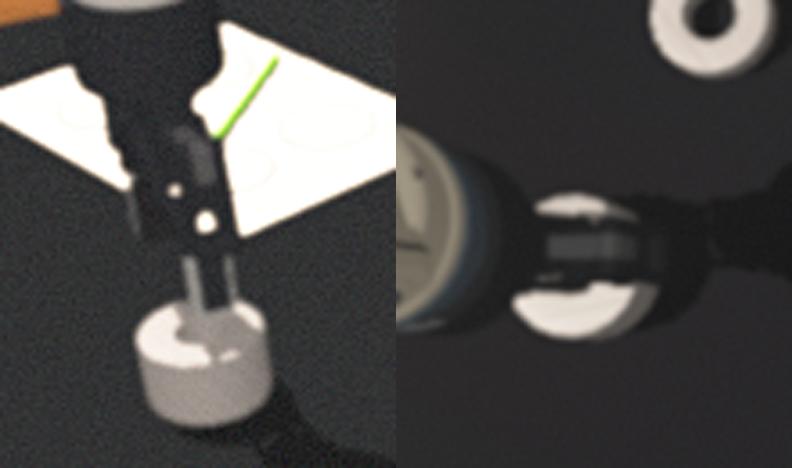

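```bash
python3 -m handwheel '[[1,[0,0,-20],0],[1,[0,0,-38],0],[1,[0,0,-46],0],[1,[0,0,-46],0],[1,[0,0,-46],0]]'; python3 -m handwheel '[[0.6,[0,0,0],0],[0.3,[0,0,0],0],[0.3,[0,0,0],0],[0.3,[0,0,0],0],[0.3,[0,0,0],0]]'  80;  python3 -m handwheel '[[0.3,[0,0,0],0],[0.3,[0,0,0],0]]'
```

```text
time: 2.33
tool_pos: [0.4827, 0.2788, 0.0171]
ee_rot: [[-0.005, 0.001, -1.0], [1.0, 0.001, -0.005], [0.001, -1.0, -0.001]]
contact_force: [0.5, 0.2, 0.7]
grip_width: 0.0853
time: 2.75
tool_pos: [0.4831, 0.2784, 0.0181]
ee_rot: [[-0.004, 0.003, -1.0], [1.0, 0.001, -0.004], [0.001, -1.0, -0.003]]
contact_force: [-3.4, -2.8, 15.4]
grip_width: 0.0661
time: 2.92
tool_pos: [0.4831, 0.2784, 0.0181]
ee_rot: [[-0.004, 0.003, -1.0], [1.0, 0.001, -0.004], [0.001, -1.0, -0.003]]
contact_force: [-3.1, -3.2, 15.2]
grip_width: 0.0662
```

```bash
python3 -m handwheel '[[0.3,[0,0,8],0],[0.3,[0,0,30],0],[0.3,[0,0,65],0],[0.3,[0,0,100],0],[0.3,[0,0,106],0]]'; python3 -m handwheel '[[0.3,[0,0,0],0],[0.3,[0,0,0],0]]'; python3 - <<'E'
from h import *
T=optics.capture("top");S=optics.capture("side")
a=crop(S,150,60,110,130,3.6);b=crop(T,90,230,110,130,3.6)
cv2.imwrite("pics/g2.png",np.hstack([a,b]))
print(status.sense())
E
```

```text
time: 3.33
tool_pos: [0.4843, 0.2792, 0.1279]
ee_rot: [[-0.004, 0.007, -1.0], [1.0, 0.003, -0.004], [0.003, -1.0, -0.007]]
contact_force: [2.2, 0.1, -2.5]
grip_width: 0.0658
time: 3.5
tool_pos: [0.4819, 0.2782, 0.1214]
ee_rot: [[-0.004, -0.0, -1.0], [1.0, 0.0, -0.004], [0.0, -1.0, 0.0]]
contact_force: [-0.3, -0.8, -5.7]
grip_width: 0.0656
{'time': 3.6, 'q': array([ 3.72579522e-01,  3.25207510e-01, -1.74456512e-01,  1.07412417e+00,
        7.84791025e-05,  3.68367633e-01]), 'joint_velocities': array([-0.00081722,  0.00869044,  0.00083016,  0.00026143,  0.00012494,
        0.00044547]), 'tau': array([ 4.36635129e-02, -6.18959641e+01,  3.41534436e+01,  1.12606434e-02,
        3.63147548e-03,  1.57683626e-04]), 'tool_pos': array([0.48124876, 0.27787125, 0.12000311]), 'ee_rot': array([[-0.00421317, -0.00281516, -0.99998716],
       [ 0.99999062, -0.001016  , -0.00421033],
       [-0.00100413, -0.99999552,  0.00281942]]), 'contact_force': array([-0.06090462,  0.48620375, -4.14971369]), 'moment': array([-0.02817051, -0.04159628, -0.00401403]), 'grip_width': 0.06606702289995266}
```

View pics/g2.png

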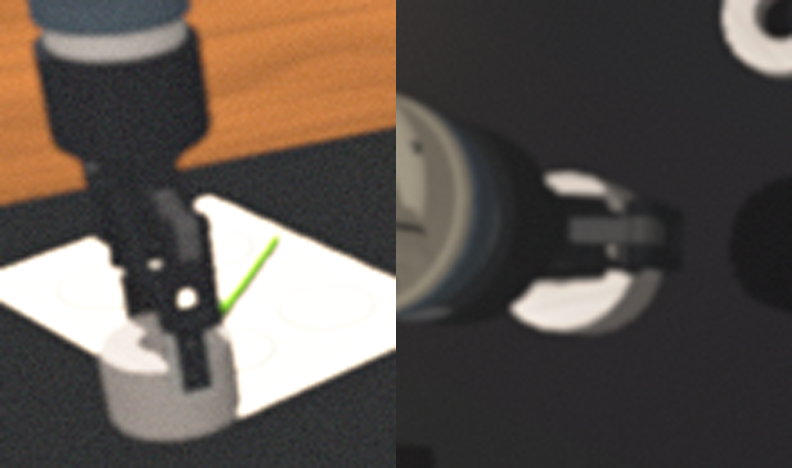

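The ring hangs level and well gripped. Next, carry it to above the post.

```bash
python3 -m handwheel '[[0.3,[4,-30,10],0],[0.3,[8,-65,10],0],[0.3,[12,-105,10],0],[0.3,[16,-145,10],0],[0.3,[20,-180,10],0]]'; python3 -m handwheel '[[0.3,[4,-33,0],0],[0.3,[8,-58,0],0],[0.3,[8,-64,0],0],[0.3,[8,-64,0],0],[0.3,[8,-64,0],0]]';python3 -m handwheel '[[0.3,[0,0,0],0],[0.3,[0,0,0],0]]';  python3 - <<'E'
from h import *
T=optics.capture("top");S=optics.capture("side")
a=crop(S,205,140,130,160,3.7);b=crop(T,240,230,85,110,5.3)
o=np.zeros((592,a.shape[1]+b.shape[1],3),np.uint8);o[:a.shape[0],:a.shape[1]]=a;o[:b.shape[0],a.shape[1]:]=b
print(o.shape,a.shape)
o=o[:600,:800]
cv2.imwrite("pics/g3.png",o)
print(status.sense()["tool_pos"],status.sense()["contact_force"])
E
```

```text
time: 4.02
tool_pos: [0.5011, 0.0963, 0.13]
ee_rot: [[-0.005, -0.003, -1.0], [1.0, -0.0, -0.005], [-0.0, -1.0, 0.003]]
contact_force: [1.8, 0.2, -4.5]
grip_width: 0.0661
time: 4.43
tool_pos: [0.5096, 0.0344, 0.1305]
ee_rot: [[-0.003, -0.002, -1.0], [1.0, 0.001, -0.003], [0.001, -1.0, 0.002]]
contact_force: [-0.2, 0.3, -4.3]
grip_width: 0.0657
time: 4.6
tool_pos: [0.5099, 0.0354, 0.1313]
ee_rot: [[-0.006, -0.001, -1.0], [1.0, 0.0, -0.006], [0.0, -1.0, 0.001]]
contact_force: [0.3, -0.1, -4.5]
grip_width: 0.0658
(592, 931, 3) (592, 481, 3)
[0.51005603 0.03526557 0.13159939] [-0.18441404 -0.03363868 -4.11870797]
```

View pics/g3.png

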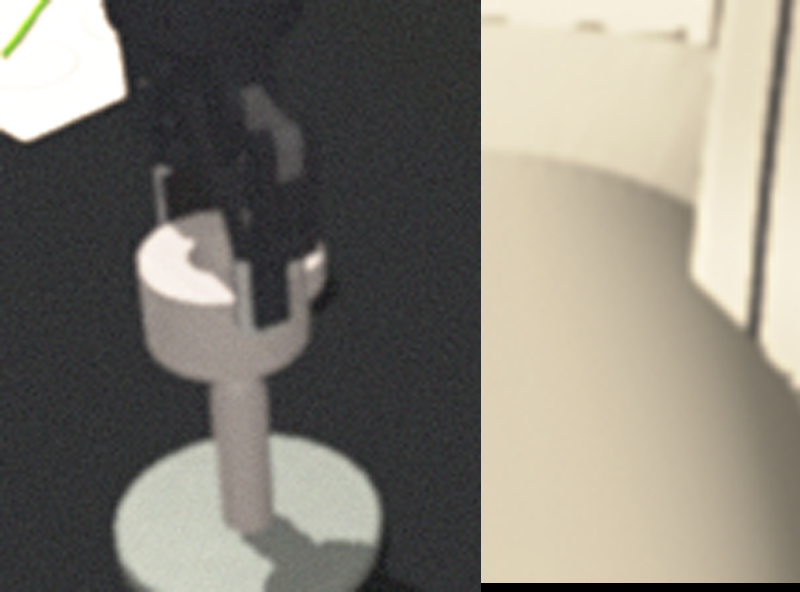

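Side view: the ring is level above the post and lines up within ~2 mm (the arm blocks the top view). Lowering while watching the force.

```bash
python3 -m handwheel '[[0.3,[0,0,-10],0],[0.3,[0,0,-20],0],[0.3,[0,0,-24],0],[0.3,[0,0,-28],0],[0.3,[0,0,-30],0]]'; python3 -m handwheel '[[0.3,[0,0,-5],0],[0.3,[0,0,-10],0],[0.3,[0,0,-10],0]]'
```

```text
time: 5.12
tool_pos: [0.5099, 0.0343, 0.1008]
ee_rot: [[-0.004, -0.001, -1.0], [1.0, 0.0, -0.004], [0.0, -1.0, 0.001]]
contact_force: [-0.1, 0.6, -3.9]
grip_width: 0.0656
time: 5.37
tool_pos: [0.5098, 0.0342, 0.0907]
ee_rot: [[-0.004, -0.001, -1.0], [1.0, 0.0, -0.004], [0.0, -1.0, 0.001]]
contact_force: [0.2, -0.3, -4.9]
grip_width: 0.0657
```

```bash
python3 -m handwheel '[[0.3,[0,0,-12],0],[0.3,[0,0,-24],0],[0.3,[0,0,-36],0],[0.3,[0,0,-46],0],[0.3,[0,0,-50],0]]'; python3 -m handwheel '[[0.3,[0,0,-3],0],[0.3,[0,0,-6],0],[0.3,[0,0,-6],0]]'
```

```text
time: 5.78
tool_pos: [0.5097, 0.0342, 0.0406]
ee_rot: [[-0.004, -0.001, -1.0], [1.0, 0.0, -0.004], [0.0, -1.0, 0.001]]
contact_force: [-0.1, -0.0, -3.0]
grip_width: 0.0658
time: 6.03
tool_pos: [0.5103, 0.0342, 0.0356]
ee_rot: [[-0.004, -0.0, -1.0], [1.0, 0.0, -0.004], [0.0, -1.0, 0.0]]
contact_force: [-0.5, -1.0, -3.9]
grip_width: 0.0658
```

```bash
python3 -m handwheel '[[0.3,[0,0,-1],0],[0.3,[0,0,-2],0],[0.3,[0,0,-3],0],[0.3,[0,0,-3],0],[0.3,[0,0,-3],0]]'; python3 -m handwheel '[[0.3,[0,0,-0.7],0],[0.3,[0,0,-1.4],0],[0.3,[0,0,-1.4],0]]'; python3 -m handwheel '[[0.3,[0,0,-0.7],0],[0.3,[0,0,-1.4],0],[0.3,[0,0,-1.4],0]]'
```

```text
time: 6.45
tool_pos: [0.5103, 0.0342, 0.0328]
ee_rot: [[-0.004, 0.0, -1.0], [1.0, -0.0, -0.004], [-0.0, -1.0, -0.0]]
contact_force: [0.1, -0.8, -5.1]
grip_width: 0.0658
time: 6.7
tool_pos: [0.5102, 0.0342, 0.0312]
ee_rot: [[-0.004, -0.0, -1.0], [1.0, 0.0, -0.004], [0.0, -1.0, 0.0]]
contact_force: [0.9, 0.3, -3.9]
grip_width: 0.066
time: 6.95
tool_pos: [0.5103, 0.0342, 0.0303]
ee_rot: [[-0.004, 0.0, -1.0], [1.0, -0.0, -0.004], [-0.0, -1.0, -0.0]]
contact_force: [-3.0, -0.5, 1.3]
grip_width: 0.0657
```

```bash
python3 -m handwheel '[[0.3,[0,0,-0.7],0],[0.3,[0,0,-0.7],0]]'; python3 -m handwheel '[[1,[0,0,-0.5],0],[1,[0,0,-0.5],0],[1,[0,0,-0.5],0],[1,[0,0,-0.5],0],[1,[0,0,0],0]]';python3 -m handwheel '[[1,[0,0,30],0],[1,[0,0,70],0],[1,[0,0,100],0],[1,[16,30,110],0],[1,[33,60,110],0]]';python3 -m handwheel '[[1,[16,34,0],0],[1,[32,68,0],0],[1,[48,102,0],0],[1,[66,122,0],0],[1,[66,122,0],0]]';python3 -m handwheel '[[1,[0,0,0],0],[1,[0,0,0],0]]'; python3 - <<'E'
from h import *
T=optics.capture("top");S=optics.capture("side")
p=status.sense()["tool_pos"];print(p)
a=crop(S,215,160,130,155,3.6);b=crop(T,245,230,90,110,3.6)
o=np.zeros((560,a.shape[1]+b.shape[1],3),np.uint8);o[:a.shape[0],:a.shape[1]]=a;o[:b.shape[0],a.shape[1]:]=b
cv2.imwrite("pics/g4.png",o)
for n,c,x in(("T",T,(.5103,.033)),("S",S,(.5103,.0342))):print(n,proj(c,[*x,.052]),proj(c,[*x,.057]))
E
```

```text
time: 7.12
tool_pos: [0.5103, 0.0342, 0.0302]
ee_rot: [[-0.004, 0.001, -1.0], [1.0, -0.0, -0.004], [-0.0, -1.0, -0.001]]
contact_force: [-5.3, -0.3, 11.6]
grip_width: 0.0659
time: 7.53
tool_pos: [0.5103, 0.0342, 0.0291]
ee_rot: [[-0.004, -0.0, -1.0], [1.0, 0.0, -0.004], [0.0, -1.0, 0.0]]
contact_force: [0.1, -0.7, 0.6]
grip_width: 0.0855
time: 7.95
tool_pos: [0.5449, 0.094, 0.1431]
ee_rot: [[-0.001, 0.006, -1.0], [1.0, -0.0, -0.001], [-0.0, -1.0, -0.006]]
contact_force: [1.4, -0.5, -0.8]
grip_width: 0.0854
time: 8.37
tool_pos: [0.6113, 0.2201, 0.1382]
ee_rot: [[-0.007, 0.001, -1.0], [1.0, 0.001, -0.007], [0.001, -1.0, -0.001]]
contact_force: [-0.5, 0.3, 0.1]
grip_width: 0.0855
time: 8.53
tool_pos: [0.6088, 0.216, 0.1387]
ee_rot: [[-0.005, -0.001, -1.0], [1.0, -0.0, -0.005], [-0.0, -1.0, 0.001]]
contact_force: [-1.2, -0.6, -0.2]
grip_width: 0.0855
[0.60879615 0.21534279 0.13931176]
T [[296.2155846  284.77264787]] [[296.02364486 284.47329962]]
S [[269.68636108 260.63372207]] [[269.49120195 258.27156022]]
```

View pics/g4.png

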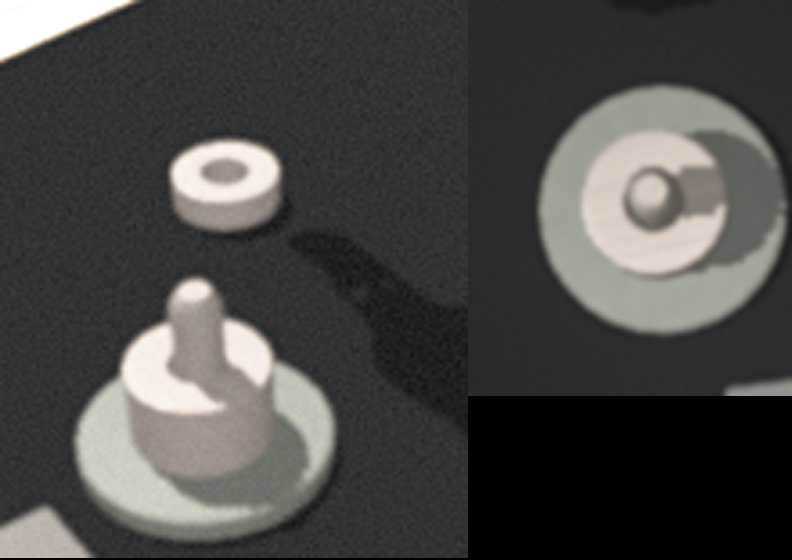

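Ring is home on the base, flat and concentric (side crop: even rim; base exposed all round). Now the collar.

```bash
python3 -m handwheel '[[1,[0,1.5,-35],0],[1,[0,1.5,-70],0],[1,[0,1.5,-100],0],[1,[0,1.5,-122],0],[1,[0,1.5,-131],0]]';python3 -m handwheel '[[1,[0,0,0],0],[1,[0,0,0],0]]'
```

```text
time: 9.05
tool_pos: [0.6072, 0.2163, 0.0053]
ee_rot: [[-0.003, -0.004, -1.0], [1.0, -0.001, -0.003], [-0.001, -1.0, 0.004]]
contact_force: [0.0, 0.2, 0.5]
grip_width: 0.0854
time: 9.22
tool_pos: [0.6096, 0.2172, 0.0092]
ee_rot: [[-0.003, 0.001, -1.0], [1.0, 0.0, -0.003], [0.0, -1.0, -0.001]]
contact_force: [0.5, 0.1, 0.7]
grip_width: 0.0857
```

```bash
python3 -m handwheel '[[0.25,[0,0,0],0],[0.25,[0,0,0],0],[0.25,[0,0,0],0],[0.25,[0,0,0],0],[0.25,[0,0,0],0]]' 60;python3 -m handwheel '[[0.25,[0,0,0],0],[0.25,[0,0,0],0]]';python3 -m handwheel '[[0.25,[0,0,8],0],[0.25,[0,0,30],0],[0.25,[0,0,65],0],[0.25,[0,0,100],0],[0.25,[0,0,106],0]]';python3 -m handwheel '[[0.25,[0,0,0],0],[0.25,[0,0,0],0],[0.25,[0,0,0],0]]'
```

```text
time: 9.63
tool_pos: [0.6103, 0.2178, 0.0107]
ee_rot: [[-0.004, 0.003, -1.0], [1.0, 0.0, -0.004], [0.0, -1.0, -0.003]]
contact_force: [-2.0, -0.8, 8.5]
grip_width: 0.0571
time: 9.8
tool_pos: [0.6103, 0.2178, 0.0107]
ee_rot: [[-0.004, 0.003, -1.0], [1.0, 0.0, -0.004], [0.0, -1.0, -0.004]]
contact_force: [-1.9, -1.9, 9.7]
grip_width: 0.0573
time: 10.22
tool_pos: [0.6115, 0.2184, 0.1214]
ee_rot: [[-0.004, 0.009, -1.0], [1.0, 0.002, -0.004], [0.002, -1.0, -0.009]]
contact_force: [1.5, 0.7, -0.5]
grip_width: 0.0573
time: 10.47
tool_pos: [0.6084, 0.2176, 0.1129]
ee_rot: [[-0.004, -0.002, -1.0], [1.0, -0.0, -0.004], [-0.0, -1.0, 0.002]]
contact_force: [0.4, 0.6, -1.9]
grip_width: 0.057
```

```bash
python3 -m handwheel '[[0.25,[-14,-25,6],0],[0.25,[-31,-57,6],0],[0.25,[-49,-90,6],0],[0.25,[-67,-123,6],0],[0.25,[-84,-155,6],0]]';python3 -m handwheel '[[0.25,[-12,-22,0],0],[0.25,[-15,-27.5,0],0],[0.25,[-15,-27.5,0],0],[0.25,[-15,-27.5,0],0],[0.25,[-15,-27.5,0],0]]'; python3 -m handwheel '[[0.25,[0,0,0],0],[0.25,[0,0,0],0]]';python3 - <<'E'
from h import *
S=optics.capture("side")
cv2.imwrite("pics/g5.png",crop(S,205,140,130,160,3.7))
print(status.sense()["tool_pos"],status.sense()["contact_force"])
E
```

```text
time: 10.88
tool_pos: [0.5231, 0.0616, 0.1185]
ee_rot: [[-0.005, -0.003, -1.0], [1.0, 0.0, -0.005], [0.0, -1.0, 0.003]]
contact_force: [-0.2, -1.9, -1.6]
grip_width: 0.0568
time: 11.3
tool_pos: [0.5105, 0.0359, 0.1196]
ee_rot: [[-0.005, -0.001, -1.0], [1.0, 0.0, -0.005], [0.0, -1.0, 0.001]]
contact_force: [-0.3, 0.7, -1.7]
grip_width: 0.0571
time: 11.47
tool_pos: [0.5105, 0.0361, 0.1198]
ee_rot: [[-0.006, -0.0, -1.0], [1.0, 0.0, -0.006], [0.0, -1.0, 0.0]]
contact_force: [-0.1, -0.0, -1.9]
grip_width: 0.0571
[0.51045315 0.03599408 0.11990077] [ 0.23163808  0.60988974 -1.96507937]
```

View pics/g5.png

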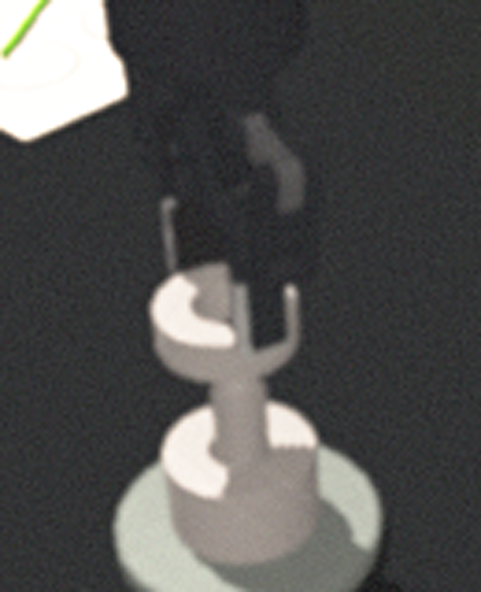

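The collar hangs level over the post, 1–2 mm to +y. I'll trim that and lower.

```bash
python3 -m handwheel '[[0.25,[0,-1.5,-8],0],[0.25,[0,-1.5,-16],0],[0.25,[0,-1.5,-24],0],[0.25,[0,-1.5,-30],0],[0.25,[0,-1.5,-30],0]]'; python3 -m handwheel '[[0.25,[0,0,-8],0],[0.25,[0,0,-16],0],[0.25,[0,0,-21],0],[0.25,[0,0,-24],0],[0.25,[0,0,-24],0]]';
```

```text
time: 11.93
tool_pos: [0.51, 0.0336, 0.0886]
ee_rot: [[-0.004, -0.001, -1.0], [1.0, -0.0, -0.004], [-0.0, -1.0, 0.001]]
contact_force: [3.1, 0.4, -1.8]
grip_width: 0.0575
time: 12.35
tool_pos: [0.5101, 0.0337, 0.0655]
ee_rot: [[-0.004, -0.001, -1.0], [1.0, -0.0, -0.004], [-0.0, -1.0, 0.001]]
contact_force: [1.0, -0.7, -1.9]
grip_width: 0.0569
```

```bash
python3 -m handwheel '[[0.25,[0,0,-0.7],0],[0.25,[0,0,-1.5],0],[0.25,[0,0,-1.5],0]]'; python3 -m handwheel '[[0.25,[0,0,-0.5],0],[0.25,[0,0,-1],0],[0.25,[0,0,-1],0]]'; python3 -m handwheel '[[0.25,[0,0,-0.5],0],[0.25,[0,0,-0.8],0],[0.25,[0,0,-0.8],0]]'
```

```text
time: 12.6
tool_pos: [0.5102, 0.0338, 0.0648]
ee_rot: [[-0.004, 0.0, -1.0], [1.0, 0.0, -0.004], [0.0, -1.0, -0.0]]
contact_force: [0.3, -0.4, -1.2]
grip_width: 0.0571
time: 12.85
tool_pos: [0.5102, 0.0338, 0.0637]
ee_rot: [[-0.004, 0.0, -1.0], [1.0, 0.0, -0.004], [0.0, -1.0, -0.0]]
contact_force: [0.2, 0.5, -1.3]
grip_width: 0.0573
time: 13.1
tool_pos: [0.5102, 0.0337, 0.0628]
ee_rot: [[-0.004, -0.0, -1.0], [1.0, -0.0, -0.004], [-0.0, -1.0, 0.0]]
contact_force: [-0.1, 0.7, -2.2]
grip_width: 0.0568
```

```bash
python3 -m handwheel '[[0.25,[0,0,-0.5],0],[0.25,[0,0,-0.8],0],[0.25,[0,0,-0.8],0]]'; python3 -m handwheel '[[0.25,[0,0,-0.5],0],[0.25,[0,0,-0.8],0],[0.25,[0,0,-0.8],0]]'
```

```text
time: 13.35
tool_pos: [0.5103, 0.0338, 0.0627]
ee_rot: [[-0.004, 0.001, -1.0], [1.0, -0.0, -0.004], [-0.0, -1.0, -0.001]]
contact_force: [-2.0, -0.7, 6.1]
grip_width: 0.057
time: 13.6
tool_pos: [0.5103, 0.0337, 0.0626]
ee_rot: [[-0.004, 0.001, -1.0], [1.0, -0.0, -0.004], [-0.0, -1.0, -0.001]]
contact_force: [-5.3, -0.7, 15.4]
grip_width: 0.0569
```

```bash
python3 -m handwheel '[[1,[0,0,1],0],[1,[0,0,1],0],[1,[0,0,1],0],[1,[0,0,1],0],[1,[0,0,20],0]]'; python3 -m handwheel '[[1,[0,0,30],0],[1,[0,0,65],0],[1,[0,0,105],0],[1,[-3,-38,110],-4],[1,[-6,-76,110],-8.7]]'; python3 -m handwheel '[[1,[-4,-38,0],0],[1,[-8,-78,0],0],[1,[-12,-118,0],0],[1,[-16,-158,0],0],[1,[-20,-195,0],0]]';  python3 -m handwheel '[[1,[0,0,0],0],[1,[0,0,0],0],[1,[0,0,0],0]]'; python3 - <<'E'
from h import *
T=optics.capture("top");S=optics.capture("side")
p=status.sense()["tool_pos"];print(p, "need mm",(np.array([.4843,-.2497,.060])-p)*1e3)
a=crop(S,215,210,100,110,3.6);b=crop(T,245,230,90,110,3.6)
cv2.imwrite("pics/g6.png",np.hstack([a,b]))
E
```

```text
time: 14.02
tool_pos: [0.5084, 0.0339, 0.0787]
ee_rot: [[-0.004, -0.005, -1.0], [1.0, 0.001, -0.004], [0.001, -1.0, 0.005]]
contact_force: [0.3, -0.3, -0.9]
grip_width: 0.0854
time: 14.43
tool_pos: [0.5056, -0.042, 0.1943]
ee_rot: [[0.146, 0.005, -0.989], [0.989, -0.001, 0.146], [-0.0, -1.0, -0.005]]
contact_force: [0.0, -0.5, -1.7]
grip_width: 0.0852
time: 14.85
tool_pos: [0.4836, -0.2394, 0.1911]
ee_rot: [[0.147, -0.0, -0.989], [0.989, -0.0, 0.147], [-0.0, -1.0, 0.0]]
contact_force: [1.4, -0.1, 0.5]
grip_width: 0.0853
time: 15.1
tool_pos: [0.484, -0.2371, 0.1909]
ee_rot: [[0.148, -0.001, -0.989], [0.989, 0.001, 0.148], [0.001, -1.0, 0.001]]
contact_force: [-0.3, 0.7, -0.3]
grip_width: 0.0857
[ 0.48431835 -0.23612403  0.19125659] need mm [-1.83478845e-02 -1.35759673e+01 -1.31256589e+02]
```

View pics/g6.png

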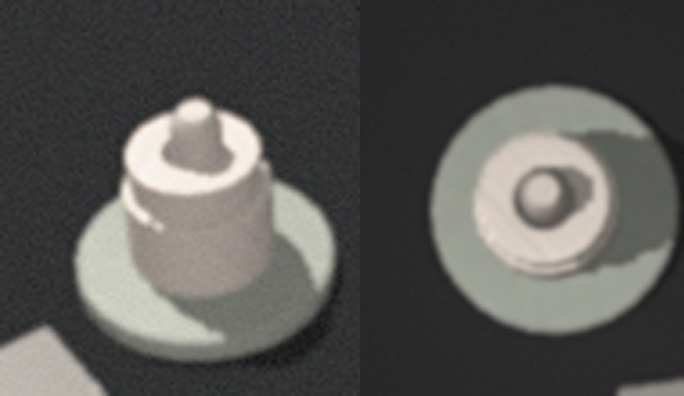

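Collar sits flat on the ring. Down to the sleeve, then a light grip.

```bash
python3 -m handwheel '[[1,[0,-13,-10],0],[1,[0,-13,-45],0],[1,[0,-13,-80],0],[1,[0,-13,-105],0],[1,[0,-13,-120],0]]'; python3 -m handwheel '[[1,[0,0,-6],0],[1,[0,0,-11],0],[1,[0,0,-11],0],[1,[0,0,-11],0]]';
```

```text
time: 15.62
tool_pos: [0.4832, -0.2488, 0.068]
ee_rot: [[0.145, -0.003, -0.989], [0.989, 0.002, 0.145], [0.002, -1.0, 0.003]]
contact_force: [0.1, 0.2, -0.2]
grip_width: 0.0852
time: 15.95
tool_pos: [0.4847, -0.2504, 0.061]
ee_rot: [[0.147, 0.001, -0.989], [0.989, -0.001, 0.147], [-0.001, -1.0, -0.001]]
contact_force: [-0.3, -0.0, 0.2]
grip_width: 0.0852
```

```bash
python3 -m handwheel '[[0.2,[0,0,0],0],[0.2,[0,0,0],0],[0.2,[0,0,0],0],[0.2,[0,0,0],0],[0.2,[0,0,0],0]]' 30;python3 -m handwheel '[[0.2,[0,0,0],0],[0.2,[0,0,0],0],[0.2,[0,0,0],0]]'; python3 -m handwheel '[[0.2,[0,0,8],0],[0.2,[0,0,20],0],[0.2,[0,0,40],0],[0.2,[0,0,65],0],[0.2,[0,0,90],0]]'; python3 -m handwheel '[[0.2,[0,0,20],0],[0.2,[0,0,20],0],[0.2,[0,0,20],0]]'; python3 - <<'E'
from h import *
S=optics.capture("side");T=optics.capture("top")
a=crop(S,285,250,140,150,3);b=crop(T,420,210,110,150,3)
cv2.imwrite("pics/g7.png",np.hstack([a,b])); print(status.sense()["moment"])
E
```

```text
time: 16.37
tool_pos: [0.4846, -0.2501, 0.0611]
ee_rot: [[0.147, 0.001, -0.989], [0.989, 0.0, 0.147], [0.0, -1.0, -0.001]]
contact_force: [-0.0, 2.8, 6.5]
grip_width: 0.0475
time: 16.62
tool_pos: [0.4846, -0.25, 0.0611]
ee_rot: [[0.147, 0.001, -0.989], [0.989, 0.0, 0.147], [0.0, -1.0, -0.001]]
contact_force: [0.2, 3.9, 6.6]
grip_width: 0.0472
time: 17.03
tool_pos: [0.4837, -0.2501, 0.1513]
ee_rot: [[0.147, -0.001, -0.989], [0.989, 0.0, 0.147], [0.0, -1.0, 0.001]]
contact_force: [1.0, -0.2, -2.0]
grip_width: 0.0474
time: 17.28
tool_pos: [0.4845, -0.2506, 0.1712]
ee_rot: [[0.147, 0.002, -0.989], [0.989, -0.001, 0.147], [-0.001, -1.0, -0.002]]
contact_force: [-0.1, -1.1, -3.4]
grip_width: 0.0476
[ 0.03377315 -0.07224255 -0.02134602]
```

View pics/g7.png

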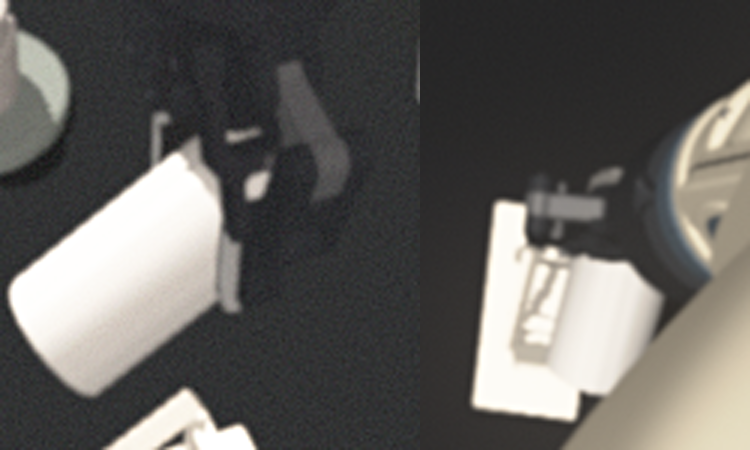

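The sleeve held its ~35° slope (low end toward the robot, clear of the cradle). I'll carry it to the bare bench, set the low corner down and roll it up about that corner.

```bash
python3 -m handwheel '[[0.2,[25,6,0],0],[0.2,[60,15,0],0],[0.2,[98,24,0],0],[0.2,[136,33,0],0],[0.2,[172,42,0],0]]'; python3 -m handwheel '[[0.2,[25,6,0],0],[0.2,[33.5,8.5,-20],0],[0.2,[33.5,8.5,-50],0],[0.2,[33.5,8.5,-80],0],[0.2,[33.5,8.5,-100],0]]';python3 -m handwheel '[[0.2,[0,0,-10],0],[0.2,[0,0,-18],0],[0.2,[0,0,-21],0],[0.2,[0,0,-21],0]]'
```

```text
time: 17.8
tool_pos: [0.6574, -0.2075, 0.1684]
ee_rot: [[0.147, -0.002, -0.989], [0.989, 0.001, 0.147], [0.001, -1.0, 0.002]]
contact_force: [0.6, 0.2, -1.1]
grip_width: 0.0474
time: 18.22
tool_pos: [0.6881, -0.1988, 0.0649]
ee_rot: [[0.147, -0.006, -0.989], [0.989, 0.002, 0.147], [0.001, -1.0, 0.006]]
contact_force: [-1.3, -0.2, -2.4]
grip_width: 0.0474
time: 18.55
tool_pos: [0.6897, -0.1999, 0.0492]
ee_rot: [[0.147, -0.0, -0.989], [0.989, 0.0, 0.147], [0.0, -1.0, 0.0]]
contact_force: [-0.3, 0.7, -3.1]
grip_width: 0.0473
```

```bash
python3 -m handwheel '[[0.2,[0,0,-1.5],0],[0.2,[0,0,-3],0],[0.2,[0,0,-3],0]]'; python3 -m handwheel '[[0.2,[0,0,-1],0],[0.2,[0,0,-2],0],[0.2,[0,0,-2],0]]';python3 -m handwheel '[[0.2,[0,0,-1],0],[0.2,[0,0,-2],0],[0.2,[0,0,-2],0]]'
```

```text
time: 18.8
tool_pos: [0.69, -0.2, 0.0472]
ee_rot: [[0.147, 0.001, -0.989], [0.989, -0.001, 0.147], [-0.0, -1.0, -0.001]]
contact_force: [0.3, -0.4, -2.7]
grip_width: 0.0473
time: 19.05
tool_pos: [0.6897, -0.1998, 0.0443]
ee_rot: [[0.147, 0.0, -0.989], [0.989, -0.0, 0.147], [-0.0, -1.0, -0.0]]
contact_force: [-0.4, 0.6, -3.0]
grip_width: 0.0473
time: 19.3
tool_pos: [0.6902, -0.1999, 0.0428]
ee_rot: [[0.147, 0.001, -0.989], [0.989, -0.0, 0.147], [-0.0, -1.0, -0.001]]
contact_force: [0.5, 1.0, 2.1]
grip_width: 0.0476
```

```bash
python3 -m handwheel '[[0.2,[-2.8,0.4,0.5],0],[0.2,[-5.6,0.8,2],0],[0.2,[-8.4,1.2,4],0],[0.2,[-11.2,1.7,6],0],[0.2,[-11.2,1.7,6],0]]';  python3 -m handwheel '[[0.2,[-4,0.6,1.8],0],[0.2,[-8,1.2,3.4],0],[0.2,[-12.2,1.8,4.8],0],[0.2,[-12.2,1.8,4.8],0]]'; python3 - <<'E'
from h import *
S=optics.capture("side"); cv2.imwrite("pics/r1.png",crop(S,400,180,200,200,3)); print(status.sense()["moment"])
E
```

```text
time: 19.72
tool_pos: [0.6779, -0.198, 0.0487]
ee_rot: [[0.147, -0.0, -0.989], [0.989, -0.0, 0.147], [-0.0, -1.0, 0.0]]
contact_force: [0.8, -0.2, -2.7]
grip_width: 0.0474
time: 20.05
tool_pos: [0.6656, -0.1961, 0.0536]
ee_rot: [[0.147, -0.0, -0.989], [0.989, -0.0, 0.147], [-0.0, -1.0, 0.0]]
contact_force: [0.4, -0.4, -2.8]
grip_width: 0.0473
[-0.01461065 -0.05426612  0.02054643]
```

```bash
cat >> h.py <<'E'
def tilt(c,tool,yaw,th=130,occ=0.35,free=True):
    """sleeve angle above level (deg), pivot-to-low-end a (m), from a bright mask near the tool"""
    g=c["img"].min(2); pv0=np.array([tool[0],tool[1],tool[2]+.019])
    u=proj(c,pv0)[0]; B=np.zeros((480,640),np.uint8); cv2.circle(B,tuple(int(v) for v in u),75,1,-1)
    m=((g>th)&(B>0)).astype(np.uint8); d=np.array([np.cos(yaw),np.sin(yaw),0]); best=[]
    for t in np.arange(20,111,2.5):
        r=np.deg2rad(t); ax=np.cos(r)*d+np.array([0,0,np.sin(r)])
        for a in (.062,.067,.072,.077,.082,.087,.092,.097):
          for dz in (-.006,0,.006):
            M=np.zeros_like(m); P=np.vstack(cyl(pv0+[0,0,dz]+ax*(.05-a),ax,.024,.1))
            cv2.fillConvexPoly(M,cv2.convexHull(np.round(proj(c,P)).astype(np.int32)),1)
            best.append(((m&(1-M)).sum()+occ*(M&(1-m)&B).sum(),t,a,dz))
    return sorted(best)[:3], m.sum()
E
python3 - <<'E'
from h import *
S=optics.capture("side"); s=status.sense()
print(tilt(S,s["tool_pos"],np.deg2rad(-8.5)))
E
```

```text
([(np.float64(244.64999999999998), np.float64(37.5), 0.077, 0.006), (np.float64(266.95), np.float64(37.5), 0.082, 0.006), (np.float64(267.29999999999995), np.float64(35.0), 0.077, 0.006)], np.uint64(2218))
```

View pics/r1.png

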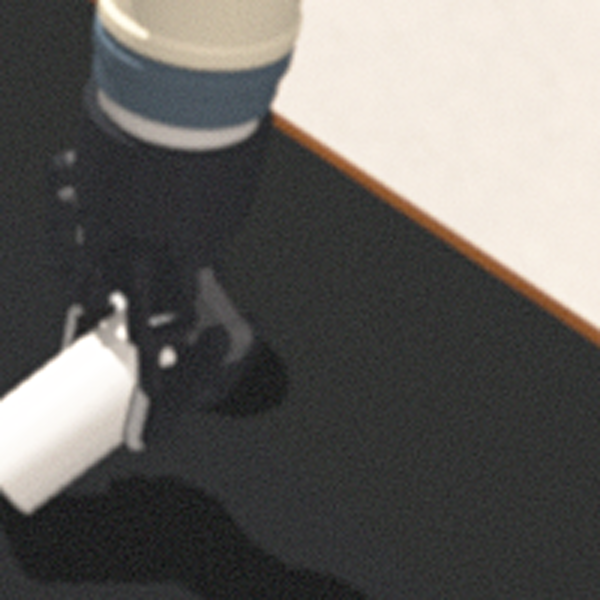

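The sleeve only turned to ~37°, because pressing down levers it flatter. New plan: lay it down gently on the bare bench, then regrip only the last few mm of its far end so it can swing upright under its own weight.

```bash
python3 -m handwheel '[[0.2,[-20,3,6],0],[0.2,[-50,7.4,6],0],[0.2,[-50,7.4,0],0],[0.2,[-50,7.4,-8],0],[0.2,[-50,7.4,-8],0]]'; python3 -m handwheel '[[0.2,[2.5,-0.4,-3],0],[0.2,[5,-0.8,-6],0],[0.2,[7.5,-1.2,-9],0],[0.2,[10,-1.5,-12],0],[0.2,[12,-1.8,-14],0]]';  python3 - <<'E'
from h import *
S=optics.capture("side"); s=status.sense()
print(tilt(S,s["tool_pos"],np.deg2rad(-8.5)))
E
```

```text
time: 20.57
tool_pos: [0.6162, -0.1888, 0.0438]
ee_rot: [[0.147, -0.001, -0.989], [0.989, 0.0, 0.147], [0.0, -1.0, 0.001]]
contact_force: [0.3, -0.3, -3.3]
grip_width: 0.0474
time: 20.98
tool_pos: [0.63, -0.1909, 0.0314]
ee_rot: [[0.147, 0.002, -0.989], [0.989, -0.0, 0.147], [-0.0, -1.0, -0.002]]
contact_force: [1.5, 1.5, 5.3]
grip_width: 0.0476
([(np.float64(540.7), np.float64(25.0), 0.082, 0.006), (np.float64(541.15), np.float64(27.5), 0.082, 0.006), (np.float64(542.05), np.float64(25.0), 0.077, 0.006)], np.uint64(2354))
```

```bash
python3 -m handwheel '[[0.2,[2.5,-0.4,-3],0],[0.2,[5,-0.8,-6],0],[0.2,[7.5,-1.2,-9],0],[0.2,[10,-1.5,-12],0],[0.2,[12,-1.8,-14],0]]'; python3 -m handwheel '[[0.2,[2,-0.3,-3],0],[0.2,[4,-0.6,-6],0],[0.2,[6,-0.9,-8],0],[0.2,[6,-0.9,-8],0]]';  python3 - <<'E'
from h import *
S=optics.capture("side"); s=status.sense()
print(s["tool_pos"],tilt(S,s["tool_pos"],np.deg2rad(-8.5)))
E
```

```text
time: 21.45
tool_pos: [0.6402, -0.1924, 0.0164]
ee_rot: [[0.147, -0.001, -0.989], [0.989, 0.0, 0.147], [0.0, -1.0, 0.001]]
contact_force: [-0.6, 0.9, 1.1]
grip_width: 0.0474
time: 21.78
tool_pos: [0.646, -0.1933, 0.0081]
ee_rot: [[0.147, -0.001, -0.989], [0.989, 0.0, 0.147], [0.0, -1.0, 0.001]]
contact_force: [-1.2, -0.1, 0.6]
grip_width: 0.0475
[ 0.64603693 -0.19336165  0.00844327] ([(np.float64(558.0999999999999), np.float64(20.0), 0.082, 0.006), (np.float64(563.8499999999999), np.float64(20.0), 0.077, 0.006), (np.float64(570.5), np.float64(20.0), 0.087, 0.006)], np.uint64(2114))
```

```bash
python3 -m handwheel '[[0.2,[0,0,-1],0],[0.2,[0,0,-2],0],[0.2,[0,0,-2],0]]'; sed -i 's/arange(20,111,2.5)/arange(-10,111,2.5)/' h.py; python3 - <<'E'
from h import *
S=optics.capture("side"); s=status.sense()
print(s["tool_pos"],tilt(S,s["tool_pos"],np.deg2rad(-8.5)))
E
```

```text
time: 22.08
tool_pos: [0.6466, -0.1935, 0.0073]
ee_rot: [[0.147, 0.001, -0.989], [0.989, -0.0, 0.147], [-0.0, -1.0, -0.001]]
contact_force: [-0.5, 0.3, 0.9]
grip_width: 0.0475
[ 0.64659078 -0.19349267  0.00735708] ([(np.float64(395.25), np.float64(-2.5), 0.077, 0), (np.float64(399.1), np.float64(0.0), 0.077, 0), (np.float64(400.45), np.float64(-2.5), 0.082, 0)], np.uint64(2124))
```

Lying flat. Release, step aside, measure where it lies.

```bash
python3 -m handwheel '[[0.75,[0,0,0],0],[0.75,[0,0,0],0],[0.75,[0,0,0],0],[1,[0,0,0],0],[1,[0,0,0],0]]'; python3 -m handwheel '[[1,[0,0,25],0],[1,[0,0,60],0],[1,[0,0,90],0],[1,[-30,30,95],0],[1,[-60,55,95],0]]';python3 -m handwheel '[[1,[-30,30,0],0],[1,[-60,60,0],0],[1,[-60,60,0],0]]'; cat >> h.py <<'E'
def lying(c,x0,th=110):
    u=proj(c,[x0[0],x0[1],.024])[0]; B=np.zeros((480,640),np.uint8); cv2.circle(B,tuple(int(v) for v in u),60,1,-1)
    m=((c["img"].min(2)>th)&(B>0)).astype(np.uint8); n,l,st,_=cv2.connectedComponentsWithStats(m); m=(l==1+np.argmax(st[1:,4])).astype(np.uint8)
    cs,_=cv2.findContours(m,0,1); H=cv2.convexHull(max(cs,key=len))[:,0].astype(np.float32)
    def hull(q): return cv2.convexHull(np.float32(proj(c,np.vstack(cyl([q[0],q[1],.024],[np.cos(q[2]),np.sin(q[2]),0],.024,.1)))))
    f=lambda q:[cv2.pointPolygonTest(hull(q),(float(a),float(b)),True) for a,b in H]
    r=least_squares(f,x0,diff_step=1e-3); return r.x.round(4),np.abs(r.fun).mean().round(2),st[:,4].max() if 0 else m.sum()
E
python3 - <<'E'
from h import *
S=optics.capture("side");T=optics.capture("top")
for c in(S,T): print(lying(c,[.622,-.19,-.148]))
cv2.imwrite("pics/l1.png",np.hstack([crop(S,380,230,130,150,3),crop(T,360,150,130,150,3)]))
E
```

```text
time: 22.55
tool_pos: [0.6464, -0.1934, 0.0071]
ee_rot: [[0.147, 0.0, -0.989], [0.989, -0.0, 0.147], [-0.0, -1.0, -0.0]]
contact_force: [-0.8, -0.6, -0.1]
grip_width: 0.0847
time: 22.97
tool_pos: [0.5882, -0.1392, 0.1045]
ee_rot: [[0.148, 0.006, -0.989], [0.989, -0.002, 0.148], [-0.001, -1.0, -0.006]]
contact_force: [0.3, 1.7, -0.1]
grip_width: 0.0855
time: 23.22
tool_pos: [0.5204, -0.0738, 0.102]
ee_rot: [[0.145, -0.004, -0.989], [0.989, 0.002, 0.145], [0.002, -1.0, 0.004]]
contact_force: [1.1, 0.3, 0.0]
grip_width: 0.0851
(array([ 0.6244, -0.1881, -0.1468]), np.float64(0.31), np.uint64(2625))
(array([ 0.6152, -0.1566, -0.2093]), np.float64(25.83), np.uint64(7885))
```

```bash
python3 -m handwheel '[[1,[32,-24,0],0],[1,[64,-50,0],0],[1,[96,-75,0],0],[1,[128,-100,0],0],[1,[157,-125,0],0]]';python3 -m handwheel '[[1,[0,0,-30],0],[1,[0,0,-30],0],[1,[0,0,-30],0],[1,[0,0,-30],0]]'; python3 - <<'E'
from h import *
p=status.sense()["tool_pos"];print(p, "need mm",(np.array([.6777,-.198,.006])-p)*1e3)
E
```

```text
time: 23.73
tool_pos: [0.6859, -0.2059, 0.1017]
ee_rot: [[0.148, 0.001, -0.989], [0.989, -0.001, 0.148], [-0.0, -1.0, -0.001]]
contact_force: [0.7, -0.7, 0.6]
grip_width: 0.0855
time: 24.07
tool_pos: [0.6831, -0.2034, 0.0723]
ee_rot: [[0.147, -0.001, -0.989], [0.989, 0.0, 0.147], [0.0, -1.0, 0.001]]
contact_force: [0.1, 0.1, 0.1]
grip_width: 0.0858
[ 0.68307116 -0.20343549  0.07226358] need mm [ -5.37115919   5.43548922 -66.26358402]
```

```bash
python3 -m handwheel '[[1,[-5.4,5.4,-3],0],[1,[-5.4,5.4,-30],0],[1,[-5.4,5.4,-50],0],[1,[-5.4,5.4,-62],0],[1,[-5.4,5.4,-66],0]]';python3 -m handwheel '[[0.2,[0,0,0],0],[0.2,[0,0,0],0],[0.2,[0,0,0],0],[0.2,[0,0,0],0],[0.2,[0,0,0],0]]' 20;python3 -m handwheel '[[0.2,[0,0,0],0],[0.2,[0,0,0],0],[0.2,[0,0,0],0]]'
```

```text
time: 24.48
tool_pos: [0.6771, -0.1973, 0.0055]
ee_rot: [[0.147, -0.001, -0.989], [0.989, 0.001, 0.147], [0.0, -1.0, 0.001]]
contact_force: [-0.3, 0.1, -0.9]
grip_width: 0.085
time: 24.9
tool_pos: [0.6787, -0.1983, 0.0078]
ee_rot: [[0.147, 0.002, -0.989], [0.989, -0.001, 0.147], [-0.001, -1.0, -0.002]]
contact_force: [0.2, 0.6, 6.7]
grip_width: 0.047
time: 25.15
tool_pos: [0.6787, -0.1983, 0.0078]
ee_rot: [[0.147, 0.002, -0.989], [0.989, -0.001, 0.147], [-0.001, -1.0, -0.002]]
contact_force: [-0.3, -0.1, 6.0]
grip_width: 0.047
```

```bash
python3 -m handwheel '[[0.2,[0,0,5],0],[0.2,[-2,0.3,12],0],[0.2,[-4,0.6,19],0],[0.2,[-7,1,26],0],[0.2,[-10,1.5,33],0]]';python3 -m handwheel '[[0.2,[-4,0.6,6],0],[0.2,[-8,1.2,12],0],[0.2,[-12,1.8,18],0],[0.2,[-17,2.5,24],0],[0.2,[-17,2.5,24],0]]'; python3 - <<'E'
from h import *
S=optics.capture("side"); s=status.sense()
print(s["tool_pos"],tilt(S,s["tool_pos"],np.deg2rad(-8.5)))
E
```

```text
time: 25.57
tool_pos: [0.6676, -0.1964, 0.0399]
ee_rot: [[0.147, 0.0, -0.989], [0.989, 0.0, 0.147], [0.0, -1.0, -0.0]]
contact_force: [-0.6, 0.0, -2.8]
grip_width: 0.0467
time: 25.98
tool_pos: [0.6505, -0.194, 0.0647]
ee_rot: [[0.147, 0.001, -0.989], [0.989, -0.001, 0.147], [-0.0, -1.0, -0.001]]
contact_force: [0.5, -0.2, -2.1]
grip_width: 0.0468
[ 0.65087128 -0.19408073  0.06411908] ([(np.float64(337.2), np.float64(30.0), 0.097, -0.006), (np.float64(349.0), np.float64(32.5), 0.097, 0), (np.float64(356.0), np.float64(35.0), 0.097, 0)], np.uint64(2662))
```

It is turning (≈35°). Lift further and see how far it hangs.

```bash
python3 -m handwheel '[[0.2,[-5,0.7,6],0],[0.2,[-11,1.6,12],0],[0.2,[-17,2.5,18],0],[0.2,[-23,3.4,24],0],[0.2,[-29,4.3,30],0]]';python3 -m handwheel '[[0.2,[0,0,10],0],[0.2,[0,0,20],0],[0.2,[0,0,30],0],[0.2,[0,0,30],0]]'; python3 - <<'E'
from h import *
S=optics.capture("side"); s=status.sense()
print(s["tool_pos"],s["contact_force"],tilt(S,s["tool_pos"],np.deg2rad(-8.5)))
E
```

```text
time: 26.45
tool_pos: [0.6212, -0.1895, 0.0938]
ee_rot: [[0.147, -0.0, -0.989], [0.989, -0.0, 0.147], [-0.0, -1.0, -0.0]]
contact_force: [-0.4, -0.5, -1.5]
grip_width: 0.0466
time: 26.78
tool_pos: [0.6231, -0.1902, 0.1261]
ee_rot: [[0.147, 0.004, -0.989], [0.989, -0.002, 0.147], [-0.001, -1.0, -0.004]]
contact_force: [-0.1, 0.4, -2.7]
grip_width: 0.0468
[ 0.62283791 -0.19000844  0.12473513] [-0.38105035  0.03972333 -3.44605933] ([(np.float64(793.8), np.float64(50.0), 0.097, 0), (np.float64(798.0), np.float64(47.5), 0.097, 0), (np.float64(810.2), np.float64(52.5), 0.097, 0.006)], np.uint64(3319))
```

```bash
python3 -m handwheel '[[0.2,[-28,4,30],0],[0.2,[-44,6.5,46],0],[0.2,[-54,8,56],0],[0.2,[-60,9,62],0],[0.2,[-62,9,64],0]]';python3 -m handwheel '[[0.2,[0,0,0],0],[0.2,[0,0,0],0]]'; python3 - <<'E'
from h import *
S=optics.capture("side"); s=status.sense()
print(s["tool_pos"],s["contact_force"],s["moment"],tilt(S,s["tool_pos"],np.deg2rad(-8.5)))
cv2.imwrite("pics/j1.png",crop(S,340,190,170,150,4))
E
```

```text
time: 27.25
tool_pos: [0.5597, -0.1807, 0.1879]
ee_rot: [[0.147, 0.001, -0.989], [0.989, -0.001, 0.147], [-0.0, -1.0, -0.001]]
contact_force: [0.5, 0.8, -3.1]
grip_width: 0.0469
time: 27.42
tool_pos: [0.5602, -0.1807, 0.1862]
ee_rot: [[0.147, -0.001, -0.989], [0.989, 0.0, 0.147], [0.0, -1.0, 0.001]]
contact_force: [0.5, 0.5, -2.6]
grip_width: 0.0467
[ 0.56020937 -0.18068614  0.18598058] [-0.89069379 -0.4896906  -2.35805957] [-0.05282296 -0.05314632 -0.05076547] ([(np.float64(1962.7), np.float64(72.5), 0.097, -0.006), (np.float64(1978.7), np.float64(70.0), 0.097, -0.006), (np.float64(1982.85), np.float64(72.5), 0.097, 0)], np.uint64(4459))
```

```bash
python3 -m handwheel '[[0.2,[6,-1,0],0],[0.2,[18,-2.5,-5],0],[0.2,[34,-5,-15],0],[0.2,[50,-7.2,-25],0],[0.2,[64,-9,-32],0]]';python3 -m handwheel '[[0.2,[8,-1,-4],0],[0.2,[12,-1.5,-10],0],[0.2,[14,-2,-15],0],[0.2,[14,-2,-18],0],[0.2,[14,-2,-18],0]]'; python3 - <<'E'
from h import *
S=optics.capture("side"); s=status.sense()
print(s["tool_pos"],s["contact_force"],s["moment"],tilt(S,s["tool_pos"],np.deg2rad(-8.5)))
cv2.imwrite("pics/j2.png",crop(S,360,190,170,150,4))
E
```

```text
time: 27.88
tool_pos: [0.6257, -0.1898, 0.153]
ee_rot: [[0.147, -0.001, -0.989], [0.989, 0.001, 0.147], [0.0, -1.0, 0.001]]
contact_force: [0.8, -0.0, -2.3]
grip_width: 0.0465
time: 28.3
tool_pos: [0.6374, -0.1915, 0.1363]
ee_rot: [[0.147, -0.001, -0.989], [0.989, 0.001, 0.147], [0.0, -1.0, 0.001]]
contact_force: [0.1, 0.0, -3.0]
grip_width: 0.0469
[ 0.63742014 -0.1915449   0.13703428] [ 0.03226995  0.55338985 -1.61042699] [0.00348763 0.01508766 0.00866837] ([(np.float64(640.6), np.float64(72.5), 0.097, -0.006), (np.float64(660.4), np.float64(70.0), 0.097, -0.006), (np.float64(674.1), np.float64(72.5), 0.097, 0)], np.uint64(3098))
```

≈72° now — within the range where the bench corner will finish it. Lower to contact.

```bash
python3 -m handwheel '[[0.2,[0,0,-10],0],[0.2,[0,0,-22],0],[0.2,[0,0,-32],0],[0.2,[0,0,-38],0],[0.2,[0,0,-40],0]]';python3 -m handwheel '[[0.2,[0,0,-2],0],[0.2,[0,0,-4],0],[0.2,[0,0,-6],0],[0.2,[0,0,-6],0]]';python3 -m handwheel '[[0.2,[0,0,-2],0],[0.2,[0,0,-4],0],[0.2,[0,0,-4],0]]'
```

```text
time: 28.77
tool_pos: [0.6372, -0.1914, 0.0958]
ee_rot: [[0.147, -0.002, -0.989], [0.989, 0.001, 0.147], [0.0, -1.0, 0.002]]
contact_force: [0.4, 1.0, -2.1]
grip_width: 0.0468
time: 29.1
tool_pos: [0.638, -0.1917, 0.091]
ee_rot: [[0.147, 0.0, -0.989], [0.989, -0.0, 0.147], [-0.0, -1.0, -0.0]]
contact_force: [-0.2, -0.6, -2.4]
grip_width: 0.047
time: 29.35
tool_pos: [0.6385, -0.1919, 0.088]
ee_rot: [[0.147, 0.002, -0.989], [0.989, -0.001, 0.147], [-0.0, -1.0, -0.002]]
contact_force: [-0.5, 0.5, 1.3]
grip_width: 0.0467
```

```bash
python3 -m handwheel '[[0.2,[-4,0.6,0],0],[0.2,[-8,1.2,0],0],[0.2,[-12,1.8,0],0],[0.2,[-16,2.4,-0.3],0],[0.2,[-20,3,-0.8],0]]';python3 -m handwheel '[[0.2,[-3,0.4,-0.7],0],[0.2,[-6,0.9,-1.3],0],[0.2,[-9,1.3,-2],0],[0.2,[-9,1.3,-2],0]]'; python3 - <<'E'
from h import *
S=optics.capture("side"); s=status.sense()
print(s["tool_pos"],s["contact_force"],tilt(S,s["tool_pos"],np.deg2rad(-8.5)))
cv2.imwrite("pics/j3.png",crop(S,360,190,170,150,4))
E
```

```text
time: 29.77
tool_pos: [0.6175, -0.1886, 0.0864]
ee_rot: [[0.147, 0.0, -0.989], [0.989, -0.0, 0.147], [-0.0, -1.0, -0.0]]
contact_force: [3.8, -0.7, 8.6]
grip_width: 0.0466
time: 30.1
tool_pos: [0.6107, -0.1881, 0.0872]
ee_rot: [[0.147, 0.007, -0.989], [0.989, -0.002, 0.147], [-0.001, -1.0, -0.007]]
contact_force: [4.9, 0.0, 13.0]
grip_width: 0.0467
[ 0.61085675 -0.18813036  0.08722557] [ 4.20008458 -1.16232932 15.13595055] ([(np.float64(1268.7), np.float64(85.0), 0.097, -0.006), (np.float64(1290.15), np.float64(82.5), 0.097, -0.006), (np.float64(1301.4), np.float64(87.5), 0.097, -0.006)], np.uint64(3107))
```

```bash
python3 -m handwheel '[[0.2,[0,0,0.5],0],[0.2,[0,0,1],0],[0.59,[0,0,1],0],[0.62,[0,0,1],0],[0.66,[0,0,1],0]]';python3 -m handwheel '[[0.8,[0,0,0],0],[1,[0,0,0],0],[1,[0,0,0],0],[1,[0,0,0],0]]';python3 -m handwheel '[[1,[0,0,20],0],[1,[0,0,55],0],[1,[0,0,90],0],[1,[-25,30,95],0],[1,[-50,60,95],0]]';python3 -m handwheel '[[1,[-25,30,0],0],[1,[-50,60,0],0],[1,[-50,60,0],0],[1,[-50,60,0],0]]'; python3 - <<'E'
from h import *
S=optics.capture("side");T=optics.capture("top")
print(status.sense()["tool_pos"])
for c in (S,T):
    u=proj(c,[.61,-.188,.05])[0].astype(int); print(u); 
    try: print(fitcyl(c,(u[0]-45,u[1]-60,90,120),.024,.1,[.61,-.188]))
    except Exception as e: print(e)
a=crop(S,370,190,130,190,3);b=crop(T,360,110,130,190,3);cv2.imwrite("pics/u1.png",np.hstack([a,b]))
E
```

```text
time: 30.57
tool_pos: [0.6084, -0.1872, 0.085]
ee_rot: [[0.147, -0.001, -0.989], [0.989, 0.0, 0.147], [0.0, -1.0, 0.001]]
contact_force: [0.6, 0.0, 0.3]
grip_width: 0.0564
time: 30.9
tool_pos: [0.6088, -0.1873, 0.0851]
ee_rot: [[0.147, -0.0, -0.989], [0.989, 0.0, 0.147], [0.0, -1.0, 0.0]]
contact_force: [-0.5, -0.5, 0.0]
grip_width: 0.0856
time: 31.32
tool_pos: [0.5605, -0.1284, 0.1827]
ee_rot: [[0.149, 0.005, -0.989], [0.989, -0.002, 0.149], [-0.001, -1.0, -0.005]]
contact_force: [-0.7, 0.4, -1.2]
grip_width: 0.0849
time: 31.65
tool_pos: [0.508, -0.066, 0.1811]
ee_rot: [[0.145, 0.001, -0.989], [0.989, -0.0, 0.145], [-0.0, -1.0, -0.001]]
contact_force: [0.6, -0.7, -0.0]
grip_width: 0.0858
[ 0.5095153  -0.0676035   0.18068399]
[402 327]
(array([ 0.6079, -0.1856]), 'area model 2404 seen 2634')
[424 224]
(array([ 0.61  , -0.1842]), 'area model 1034 seen 10582')
```

View pics/u1.png

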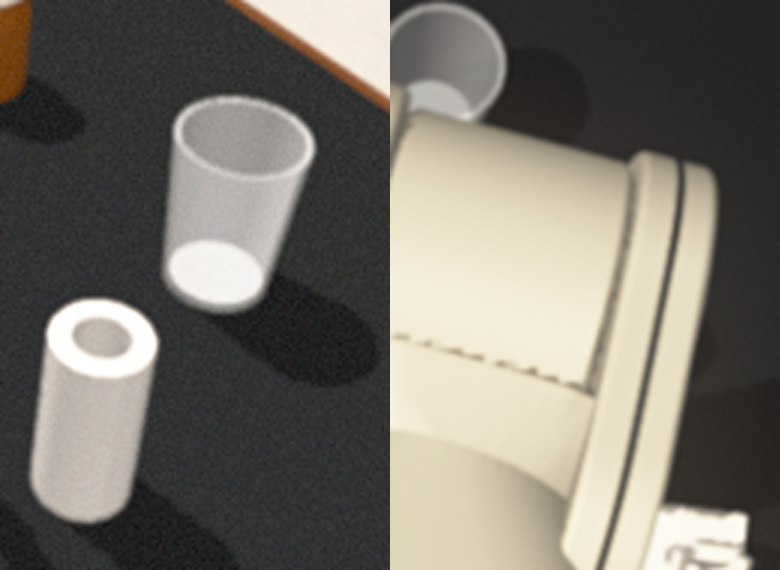

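The sleeve stands upright and free on the bare bench (side crop: square rim, top at (103,340)). Now take it afresh.

```bash
python3 -m handwheel '[[1,[20,-25,0],0],[1,[45,-55,0],0],[1,[70,-85,0],0],[1,[90,-110,0],0],[1,[97.5,-118.7,0],0]]';python3 -m handwheel '[[1,[0,0,0],0],[1,[0,0,0],0],[1,[0,0,0],0]]'; python3 - <<'E'
from h import *
p=status.sense()["tool_pos"];print(p, "need mm",(np.array([.6071,-.1865,.05])-p)*1e3)
E
```

```text
time: 32.17
tool_pos: [0.6091, -0.1909, 0.1785]
ee_rot: [[0.15, -0.0, -0.989], [0.989, -0.001, 0.15], [-0.001, -1.0, 0.0]]
contact_force: [-0.7, 0.5, 0.1]
grip_width: 0.0852
time: 32.42
tool_pos: [0.6061, -0.1861, 0.1797]
ee_rot: [[0.148, -0.001, -0.989], [0.989, 0.001, 0.148], [0.0, -1.0, 0.001]]
contact_force: [-0.0, 1.0, 0.4]
grip_width: 0.0857
[ 0.60614454 -0.18613657  0.17972416] need mm [   0.95545814   -0.36342747 -129.72416162]
```

```bash
python3 -m handwheel '[[1,[1,0,-30],0],[1,[1,0,-62],0],[1,[1,0,-95],0],[1,[1,0,-120],0],[1,[1,0,-129],0]]';python3 -m handwheel '[[1,[0,0,0],0],[0.5,[0,0,0],0],[0.2,[0,0,0],0],[0.2,[0,0,0],0],[0.2,[0,0,0],0]]' 50;python3 -m handwheel '[[0.2,[0,0,0],0],[0.2,[0,0,0],0],[0.2,[0,0,0],0]]';python3 -m handwheel '[[0.2,[0,0,6],0],[0.2,[0,0,25],0],[0.2,[0,0,55],0],[0.2,[0,0,85],0],[0.2,[0,0,106],0]]';python3 -m handwheel '[[0.2,[0,0,5],0],[0.2,[0,0,5],0],[0.2,[0,0,5],0]]'; python3 - <<'E'
from h import *
S=optics.capture("side"); s=status.sense(); print(s["moment"])
print(s["tool_pos"],tilt(S,s["tool_pos"],np.deg2rad(-8.5)))
E
```

```text
time: 32.83
tool_pos: [0.6052, -0.1844, 0.048]
ee_rot: [[0.146, -0.004, -0.989], [0.989, 0.002, 0.146], [0.001, -1.0, 0.005]]
contact_force: [-0.7, -0.3, 0.8]
grip_width: 0.0854
time: 33.25
tool_pos: [0.6084, -0.1864, 0.0534]
ee_rot: [[0.147, 0.003, -0.989], [0.989, -0.001, 0.147], [-0.001, -1.0, -0.003]]
contact_force: [-0.7, 0.4, 7.5]
grip_width: 0.0475
time: 33.5
tool_pos: [0.6084, -0.1864, 0.0534]
ee_rot: [[0.147, 0.003, -0.989], [0.989, -0.001, 0.147], [-0.001, -1.0, -0.003]]
contact_force: [0.2, 0.6, 7.6]
grip_width: 0.0471
time: 33.92
tool_pos: [0.6077, -0.1862, 0.1606]
ee_rot: [[0.147, 0.002, -0.989], [0.989, -0.001, 0.147], [-0.001, -1.0, -0.002]]
contact_force: [0.7, -0.2, -2.3]
grip_width: 0.047
time: 34.17
tool_pos: [0.607, -0.1859, 0.1614]
ee_rot: [[0.147, -0.001, -0.989], [0.989, 0.0, 0.147], [0.0, -1.0, 0.001]]
contact_force: [0.4, -0.4, -3.7]
grip_width: 0.0471
[0.03953163 0.0134576  0.04769032]
[ 0.60671019 -0.18576011  0.16066399] ([(np.float64(1754.95), np.float64(90.0), 0.077, 0.006), (np.float64(1759.3), np.float64(90.0), 0.072, 0), (np.float64(1765.7), np.float64(92.5), 0.067, -0.006)], np.uint64(3788))
```

```bash
python3 -m handwheel '[[0.2,[-7,15,5],0],[0.2,[-19,43,5],0],[0.2,[-33,76,5],0],[0.2,[-48,110,5],0],[0.2,[-63,144,5],0]]';python3 -m handwheel '[[0.2,[-14,32,0],0],[0.2,[-25,57,0],0],[0.2,[-31,70,0],0],[0.2,[-33.5,75.8,0],0],[0.2,[-33.5,75.8,0],0]]';python3 -m handwheel '[[0.2,[0,0,0],0],[0.2,[0,0,0],0],[0.2,[0,0,0],0]]'; python3 - <<'E'
from h import *
S=optics.capture("side"); s=status.sense()
print(s["tool_pos"],tilt(S,s["tool_pos"],np.deg2rad(-8.5)))
# bottom rim of the sleeve: lowest bright sleeve edges vs post axis, as columns per row
g=S["img"].min(2).astype(int); 
for z in (.094,.10,.11,.115,.12): print(z,proj(S,[.5104,.0343,z])[0].round(1))
for r in range(205,262,3):
    row=g[r,225:320]; k=np.where(row>95)[0]; print(r,(k.min()+225,k.max()+225,len(k)) if len(k) else None)
E
```

```text
time: 34.63
tool_pos: [0.5425, -0.0403, 0.1658]
ee_rot: [[0.148, -0.003, -0.989], [0.989, 0.001, 0.148], [0.0, -1.0, 0.003]]
contact_force: [0.6, 1.3, -2.4]
grip_width: 0.0471
time: 35.05
tool_pos: [0.5103, 0.0347, 0.1669]
ee_rot: [[0.145, -0.001, -0.989], [0.989, 0.0, 0.145], [-0.0, -1.0, 0.001]]
contact_force: [-0.3, -0.8, -2.6]
grip_width: 0.0473
time: 35.3
tool_pos: [0.5115, 0.0326, 0.167]
ee_rot: [[0.149, -0.0, -0.989], [0.989, -0.0, 0.149], [-0.0, -1.0, 0.0]]
contact_force: [-0.2, 0.8, -2.4]
grip_width: 0.0473
[0.51138198 0.03270954 0.16701586] ([(np.float64(2665.85), np.float64(87.5), 0.097, -0.006), (np.float64(2673.4), np.float64(85.0), 0.097, -0.006), (np.float64(2705.3), np.float64(90.0), 0.097, -0.006)], np.uint64(4126))
0.094 [268.  240.1]
0.1 [267.8 237.1]
0.11 [267.4 232. ]
0.115 [267.1 229.4]
0.12 [266.9 226.8]
205 (np.int64(249), np.int64(281), 23)
208 (np.int64(249), np.int64(282), 30)
211 (np.int64(249), np.int64(282), 34)
214 (np.int64(250), np.int64(282), 33)
217 (np.int64(250), np.int64(282), 33)
220 (np.int64(250), np.int64(282), 33)
223 (np.int64(251), np.int64(282), 32)
226 (np.int64(251), np.int64(282), 32)
229 (np.int64(251), np.int64(283), 33)
232 (np.int64(252), np.int64(282), 31)
235 (np.int64(254), np.int64(280), 27)
238 (np.int64(258), np.int64(275), 18)
241 (np.int64(260), np.int64(279), 20)
244 (np.int64(254), np.int64(284), 31)
247 (np.int64(251), np.int64(286), 36)
250 (np.int64(250), np.int64(287), 38)
253 (np.int64(249), np.int64(287), 39)
256 (np.int64(249), np.int64(289), 41)
259 (np.int64(249), np.int64(290), 42)
```

Sleeve bottom is centred on the post axis in the side image (column 267 vs 267.1). Lowering.

```bash
python3 -m handwheel '[[0.2,[-0.7,1,-6],0],[0.2,[-0.7,1,-12],0],[0.2,[-0.7,1,-18],0],[0.2,[-0.7,1,-22],0],[0.2,[-0.7,1,-22],0]]';python3 -m handwheel '[[0.2,[0,0,-3],0],[0.2,[0,0,-6],0],[0.2,[0,0,-6],0]]'
```

```text
time: 35.77
tool_pos: [0.5097, 0.0347, 0.144]
ee_rot: [[0.147, -0.002, -0.989], [0.989, 0.0, 0.147], [-0.0, -1.0, 0.002]]
contact_force: [-1.0, 0.5, -2.1]
grip_width: 0.0475
time: 36.02
tool_pos: [0.5103, 0.0347, 0.1389]
ee_rot: [[0.147, 0.0, -0.989], [0.989, -0.0, 0.147], [-0.0, -1.0, -0.0]]
contact_force: [1.8, 0.4, -3.5]
grip_width: 0.0473
```

```bash
python3 -m handwheel '[[0.2,[0,0,-3],0],[0.2,[0,0,-6],0],[0.2,[0,0,-9],0],[0.2,[0,0,-9],0],[0.2,[0,0,-9],0]]';python3 -m handwheel '[[0.2,[0,0,-1],0],[0.2,[0,0,-2],0],[0.2,[0,0,-2],0]]';python3 -m handwheel '[[0.2,[0,0,-1],0],[0.2,[0,0,-2],0],[0.2,[0,0,-2],0]]'
```

```text
time: 36.43
tool_pos: [0.5104, 0.0346, 0.1301]
ee_rot: [[0.147, 0.0, -0.989], [0.989, -0.0, 0.147], [-0.0, -1.0, -0.0]]
contact_force: [2.2, -2.2, -3.2]
grip_width: 0.0469
time: 36.68
tool_pos: [0.5104, 0.0346, 0.1283]
ee_rot: [[0.147, 0.0, -0.989], [0.989, -0.0, 0.147], [-0.0, -1.0, -0.001]]
contact_force: [1.9, -2.8, -1.9]
grip_width: 0.0474
time: 36.93
tool_pos: [0.5104, 0.0346, 0.1262]
ee_rot: [[0.147, 0.0, -0.989], [0.989, -0.0, 0.147], [-0.0, -1.0, -0.0]]
contact_force: [2.8, -2.7, -2.9]
grip_width: 0.0474
```

```bash
python3 -m handwheel '[[0.2,[0.4,-0.4,-0.5],0],[0.2,[0.4,-0.4,-1],0],[0.2,[0.4,-0.4,-1],0]]';python3 -m handwheel '[[0.2,[0,0,-0.5],0],[0.2,[0,0,-1],0],[0.2,[0,0,-1],0]]';python3 -m handwheel '[[0.2,[0,0,-0.5],0],[0.2,[0,0,-0.8],0],[0.2,[0,0,-0.8],0]]'
```

```text
time: 37.18
tool_pos: [0.5105, 0.0344, 0.1254]
ee_rot: [[0.147, -0.0, -0.989], [0.989, 0.0, 0.147], [0.0, -1.0, 0.0]]
contact_force: [0.6, -0.9, 0.6]
grip_width: 0.0475
time: 37.43
tool_pos: [0.5107, 0.0344, 0.1253]
ee_rot: [[0.147, 0.001, -0.989], [0.989, 0.0, 0.147], [0.0, -1.0, -0.001]]
contact_force: [-2.0, -1.4, 10.3]
grip_width: 0.0474
time: 37.68
tool_pos: [0.5108, 0.0344, 0.1253]
ee_rot: [[0.147, 0.002, -0.989], [0.989, -0.0, 0.147], [0.0, -1.0, -0.002]]
contact_force: [-5.4, -1.6, 17.5]
grip_width: 0.0469
```

Seated at exactly the expected height (0.0534 + 0.072 = 0.1254). Release and retreat.

```bash
python3 -m handwheel '[[0.2,[0,0,1],0],[0.6,[0,0,1.2],0],[0.7,[0,0,1.2],0],[1,[0,0,1.2],0],[1,[0,0,1.2],0]]';python3 -m handwheel '[[1,[0,0,0],0],[1,[0,0,20],0],[1,[0,0,55],0],[1,[0,0,90],0],[1,[-30,20,95],0]]';python3 -m handwheel '[[1,[-30,26,0],0],[1,[-60,52,0],0],[1,[-90,78,0],0],[1,[-90,108,0],0],[1,[-90,140,0],0]]';python3 -m handwheel '[[1,[0,0,0],0],[1,[0,0,0],0],[1,[0,0,0],0],[1,[0,0,0],0]]'; python3 - <<'E'
from h import *
S=optics.capture("side");T=optics.capture("top")
cv2.imwrite("pics/end.png",np.hstack([S["img"],T["img"]])[:,:,::-1]); print(status.sense()["tool_pos"])
for n,c in(("S",S),("T",T)):
    # sleeve outline: brightness mask vs model at seated height
    x=[.511,.0347] if n=="S" else [.5097,.0319]
    M=np.zeros((480,640),np.uint8);M2=M.copy()
    for m,L,z,r in((M,.1,.122,.024),(M2,.1,.132,.024)): cv2.fillConvexPoly(m,cv2.convexHull(np.round(proj(c,np.vstack(cyl([*x,z],[0,0,1],r,L)))).astype(np.int32)),1)
    g=c["img"].min(2); 
    u=proj(c,[*x,.172])[0]; print(n,"top centre predicted",u.round(1),"bright inside",(g[M>0]>95).mean().round(3),"10mm high",(g[M2>0]>95).mean().round(3))
    top=np.where(g[:,int(u[0])-2:int(u[0])+3].mean(1)>130)[0]; print("predicted top row",proj(c,np.vstack(cyl([*x,.122],[0,0,1],.024,.1)))[:,1].min().round(1),"seen",top[(top>u[1]-40)][:3])
    for r in range(int(u[1]),int(u[1])+75,12):
        k=np.where(g[r,int(u[0])-40:int(u[0])+40]>110)[0]+int(u[0])-40; print(r,k.min(),k.max())
E
```

```text
time: 38.1
tool_pos: [0.5104, 0.0345, 0.1244]
ee_rot: [[0.147, -0.001, -0.989], [0.989, 0.0, 0.147], [0.0, -1.0, 0.001]]
contact_force: [0.6, -0.1, -0.9]
grip_width: 0.0813
time: 38.52
tool_pos: [0.4863, 0.0524, 0.2246]
ee_rot: [[0.149, 0.009, -0.989], [0.989, -0.001, 0.149], [0.0, -1.0, -0.009]]
contact_force: [-1.4, 0.6, 0.7]
grip_width: 0.0856
time: 38.93
tool_pos: [0.389, 0.1952, 0.2204]
ee_rot: [[0.147, 0.001, -0.989], [0.989, 0.0, 0.147], [0.0, -1.0, -0.001]]
contact_force: [1.5, -0.4, -0.1]
grip_width: 0.0853
time: 39.27
tool_pos: [0.3907, 0.1936, 0.2195]
ee_rot: [[0.148, -0.0, -0.989], [0.989, -0.0, 0.148], [-0.0, -1.0, 0.0]]
contact_force: [0.1, -0.6, 0.8]
grip_width: 0.0853
[0.39084753 0.19345171 0.2195988 ]
S top centre predicted [264.8 198. ] bright inside 0.973 10mm high 0.887
predicted top row 189.4 seen [190 191 192]
197 248 280
209 248 280
221 250 281
233 251 282
245 252 284
257 250 289
269 242 303
T top centre predicted [291.7 277. ] bright inside 0.949 10mm high 0.949
predicted top row 260.8 seen [256 257 258]
276 267 308
288 265 312
300 267 329
312 275 320Traceback (most recent call last):
  File "<stdin>", line 13, in <module>
    return umr_minimum(a, axis, None, out, keepdims, initial, where)
ValueError: zero-size array to reduction operation minimum which has no identity
```

The sleeve is seated and upright by the numbers: side top row 190 against 189.4 predicted. A quick check that the bystanders haven't moved, then hand in.

```bash
python3 - <<'E'
import cv2,numpy as np
from plant import optics,close_job
S0=cv2.imread("pics/side0.png");S=optics.capture("side")["img"][:,:,::-1]
for n,(x,y,w,h) in dict(beaker=(420,218,60,80),jar=(342,168,44,60),box=(188,298,84,82)).items():
    a,b=[np.float32(cv2.cvtColor(np.ascontiguousarray(i[y:y+h,x:x+w]),6)) for i in(S0,S)]
    print(n,np.round(cv2.phaseCorrelate(a,b),2) if 0 else cv2.phaseCorrelate(a,b), abs(a-b).mean())
print(close_job())
E
```

```text
beaker ((0.029887144837140056, -0.03580292573890631), 1.0083843143781026) 2.8147917
jar ((0.4775383664999886, 0.009266216462052057), 0.9065063711448952) 2.9799242
box ((-0.0037418786683787175, 0.039487484236701675), 0.7647697379265302) 17.432636
the job is handed in; nothing more can be done
None
```

The column is rebuilt and handed in at about 39 s of the 72 s allowed. The weight ring is home on the base, the collar is flat on the ring, and the sleeve is flat on the collar. The arm is well clear.

**Sleeve:** My first try at tipping the sleeve up against the bench failed; it only turned to about 37°. I laid it gently on the bare bench, regripped its far end so it could swing up, stood it upright and let go. A picture showed it upright and free. I then took it afresh and lowered it onto the post.

**Seating checks:**
- **Seating heights:** all three parts touched down within about 1 mm of the expected height; the sleeve at 0.1253 m against 0.1254 m expected.
- **Ring and collar:** pictures taken after release show both flat.
- **Sleeve, final position:** I had used all 12 picture views, so this check was by numbers only. In the side camera, its top edge is at row 190 against 189.4 predicted, and its sides are straight. The top-camera version of this check was inconclusive (row 256 against 260.8); it may have been upset by other bright things in view. That script then stopped on an error.

**Bystanders, side camera against the start:**
- **Beaker and slide box:** shifts of under 0.05 pixels. The box's brightness did change, and I put that down to the arm's shadow.
- **Jar:** a shift of 0.48 pixels (about 1 mm). I believe this is noise, because nothing came near it, but I did not check further.

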